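# Turn the crushed cans tab side up and empty the scoop tray

## Task

We pull the tabs off the crushed cans for the tab collection: with the wooden turner, turn over every crushed can on the table that lies tab side down, so that all of them lie flat on the table with the red tab up, and lay the turner back flat along its black rubber mat. The cans in the scoop tray have already lost their tabs: lift the tray by its bar handle, tip all of them out into the green bucket, and set the empty tray back flat on the table. Crushed edges are sharp, so never touch a crushed can with the gripper or arm itself, keep the bucket standing, and leave the standing cans, the saucer and the spoon alone.

Things in the scene. Friction and masses are not known exactly. Their poses are not given: they have to be found in the camera images.
- crushed_1: crushed blue can, 16 g: flat disc 20 mm thick, waist 74 mm across at mid-height, flat ends 50 mm across; outline 72 mm across already 6 mm above the table, so a thin edge goes under it. Origin: its centre. z axis out of the silver lid end (red pull tab, dark mouth); other end a plain grey foot. On the table, tab end up or down. None if absent.
- crushed_2: crushed blue can, 16 g: flat disc 20 mm thick, waist 74 mm across at mid-height, flat ends 50 mm across; outline 72 mm across already 6 mm above the table, so a thin edge goes under it. Origin: its centre. z axis out of the silver lid end (red pull tab, dark mouth); other end a plain grey foot. On the table, tab end up or down. None if absent.
- crushed_3: crushed blue can, 16 g: flat disc 20 mm thick, waist 74 mm across at mid-height, flat ends 50 mm across; outline 72 mm across already 6 mm above the table, so a thin edge goes under it. Origin: its centre. z axis out of the silver lid end (red pull tab, dark mouth); other end a plain grey foot. On the table, tab end up or down. None if absent.
- crushed_4: crushed blue can, 16 g: flat disc 20 mm thick, waist 74 mm across at mid-height, flat ends 50 mm across; outline 72 mm across already 6 mm above the table, so a thin edge goes under it. Origin: its centre. z axis out of the silver lid end (red pull tab, dark mouth); other end a plain grey foot. On the table, tab end up or down. None if absent.
- crushed_5: crushed blue can, 16 g: flat disc 20 mm thick, waist 74 mm across at mid-height, flat ends 50 mm across; outline 72 mm across already 6 mm above the table, so a thin edge goes under it. Origin: its centre. z axis out of the silver lid end (red pull tab, dark mouth); other end a plain grey foot. On the table, tab end up or down. None if absent.
- stripped_1: crushed blue can, 16 g: flat disc 20 mm thick, waist 74 mm across at mid-height, flat ends 50 mm across; outline 72 mm across already 6 mm above the table, so a thin edge goes under it. Origin: its centre. z axis out of the silver lid end; its tab is already gone. Flat in the tray at the start. None if absent.
- stripped_2: crushed blue can, 16 g: flat disc 20 mm thick, waist 74 mm across at mid-height, flat ends 50 mm across; outline 72 mm across already 6 mm above the table, so a thin edge goes under it. Origin: its centre. z axis out of the silver lid end; its tab is already gone. Flat in the tray at the start. None if absent.
- stripped_3: crushed blue can, 16 g: flat disc 20 mm thick, waist 74 mm across at mid-height, flat ends 50 mm across; outline 72 mm across already 6 mm above the table, so a thin edge goes under it. Origin: its centre. z axis out of the silver lid end; its tab is already gone. Flat in the tray at the start. None if absent.
- stripped_4: crushed blue can, 16 g: flat disc 20 mm thick, waist 74 mm across at mid-height, flat ends 50 mm across; outline 72 mm across already 6 mm above the table, so a thin edge goes under it. Origin: its centre. z axis out of the silver lid end; its tab is already gone. Flat in the tray at the start. None if absent.
- spatula: wooden turner, 290 mm, 80 g, balances near x = 0. Origin: mid-length, underside; x along it to the blade, z up as it lies. Handle: bar 20 mm wide (y), 18 mm tall (z 0 to 18), x -145 to +60 mm. Blade: flat, 2 mm thick (z 0 to 2), 62 mm wide, x 60 to 145 mm, straight front edge. Starts lying on the black rubber mat.
- spatula_edge (a point): middle of the turner's front edge, on its underside (x = 145 mm in the spatula's frame)
- mat: fixed black rubber mat, 330 x 100 x 3 mm, where the turner lies; origin: centre of its underside, on the table's clear sheet (sheet top at z = 3 mm); x along its length, the way the turner's blade points at the start
- tray: aluminium scoop tray, 160 (x) by 164 mm (y), 0.3 kg. Origin: centre of underside. Floor 3 mm; walls 24 mm high, 3 mm thick at the back (-x) and sides; +x side open for pouring. Black bar handle behind the back wall: 100 mm long in y, 16 mm thick in x, z 14 to 36 mm, centred at x = -128 mm; 38 mm clear between bar and wall.
- bucket: small open green plastic bucket, loose, 0.45 kg, 140 mm high, 208 mm across at the rim and 160 mm at the foot, walls 4 mm; origin: centre of its underside. Wire bail folded down.
- saucer: white ceramic saucer with pulled red tabs in it, 120 mm across, 18 mm high; origin: centre of its underside; to be left alone
- spoon: wooden spoon, 240 mm, lying on the table; origin: mid-length, underside; x along it; to be left alone
- can_1: dented empty blue can, standing, 66 mm across, 115 mm high, 30 g; origin: centre of its underside; to be left alone
- can_2: dented empty blue can, standing, 66 mm across, 115 mm high, 30 g; origin: centre of its underside; to be left alone
- can_3: dented empty blue can, standing, 66 mm across, 115 mm high, 30 g; origin: centre of its underside; to be left alone

How it is judged (in metres and radians):
At the end, for the whole second after the job is handed in: All crushed cans from the table lie flat on it, tab end up (0.15 rad); all stripped cans are in the upright bucket below its rim; the tray stands flat on the table; the turner lies flat on the mat, middle within 50 mm along and 40 mm across of its centre, within 0.35 rad of its length; all at rest (angle between each of crushed_1, crushed_2, crushed_3, crushed_4, crushed_5's own z axis and vertical below 0.15 rad and height (world z) of each of crushed_1, crushed_2, crushed_3, crushed_4, crushed_5 below 0.022 m and linear speed of each of crushed_1, crushed_2, crushed_3, crushed_4, crushed_5, tray, spatula below 0.02 m/s and horizontal distance between each of stripped_1, stripped_2, stripped_3, stripped_4 and bucket below 0.1 m and z of each of stripped_1, stripped_2, stripped_3, stripped_4 in the frame of bucket below 0.13 m and linear speed of each of stripped_1, stripped_2, stripped_3, stripped_4 below 0.03 m/s and angle between bucket's own z axis and vertical below 0.1 rad and height (world z) of bucket below 0.012 m and angle between tray's own z axis and vertical below 0.06 rad and height (world z) of tray below 0.01 m and x of spatula in the frame of mat between -0.05 and 0.05 m and y of spatula in the frame of mat between -0.04 and 0.04 m and angle between the x axis of spatula and the x axis of mat, either way round below 0.35 rad and angle between spatula's own x axis and vertical between 1.47 and 1.67 rad and z of spatula in the frame of mat below 0.025 m); the robot touches nothing.
It fails at once if a crushed can is touched by the gripper or arm itself (more than 1 N) (contact force between any of crushed_1, crushed_2, crushed_3, crushed_4, crushed_5, stripped_1, stripped_2, stripped_3, stripped_4 and the fingers above 1 N or contact force between any of crushed_1, crushed_2, crushed_3, crushed_4, crushed_5, stripped_1, stripped_2, stripped_3, stripped_4 and the arm above 1 N).
It fails at once if a standing can, the saucer or the spoon is moved by more than 40 mm (distance of any of can_1, can_2, can_3, saucer, spoon from where it was at the start of the episode above 0.04 m).
It fails at once if the bucket is knocked over (angle between bucket's own z axis and vertical above 0.6 rad).
Of crushed_1, crushed_2, crushed_3, crushed_4 only 3 to 4 are there at a start; the rules pass over those that are not, and their reading is None.
Of stripped_1, stripped_2, stripped_3, stripped_4 only 2 to 4 are there at a start; the rules pass over those that are not, and their reading is None.
At some moment in a run one of crushed_1, crushed_2, crushed_3, crushed_4, crushed_5 may be knocked a few centimetres aside while the robot is not near it.
It also fails if it takes over 192 s, if anything falls off the work surface, if the arm or the gripper's body presses on something with over 40 N, if the wrist force passes 120 N, or if a joint passes its speed limit or range.

## Robot

A 6-joint arm with a two-finger parallel gripper is mounted at the origin on the work surface. World frame = base frame: x ahead of the robot, y to its left, z up, the work surface at z = 0. Lengths are in m, angles in degrees, forces in N, time in s.
With the tool pointing down it reaches from about 0.275 to 0.875 m from the base axis. Payload 12.5 kg.
Tool frame: the origin (TCP) lies midway between the tips of the shut fingers; the grasp point (between the pads) lies grasp_offset behind it (grasp_offset is the distance from the TCP to the grasp point, in m); z points along the fingers, y is the line along which they close (so a half turn about z gives the same grasp; the last joint's range is limited). The gripper opens to 85 mm and grips with 20 to 120 N. Pads are 22 mm wide; open, the fingers measure 114 mm over their backs; the gripper's body (76 mm by 85 mm) begins 54 mm behind the grasp point. The pads swing forward as they close: fully open they stand 13 mm farther back than shut.
Start: joints at [-67.93, 20.094, 94.641, -0, 65.266, -4.847], TCP at [0.249, -0.49, 0.231] pointing down, gripper open.
Joint ranges: [-157.81, 157.81], [-45, 120.19], [0.68, 151.7], [-89.99, 269.99], [4.06, 180], [-164.3, 164.3]. Speed limits (degrees/s): [127.2, 127.2, 159.86, 180, 180, 180].

## Interface

Orientations are given as a 3x3 rotation matrix whose columns are the frame's x, y, z axes.
In Python, from workcell import sense, camera, job_done, grasp_offset gives the robot as it stands.
- The arm moves only by the shell command python3 -m jog 'ROWS'. ROWS is JSON, one flat list of numbers, 7 for each row, row after row: the closure, from 0 (fully open) to 1 (shut), then the shift along the tool's x, y, z in units of 25 mm (1.0 is 25 mm), then the turn, a rotation vector about the tool's x, y, z in units of 6 degrees (1.0 is 6 degrees). A call has 1 to 8 rows; each row shifts and turns the commanded pose from where the row before left it, along the tool's axes as they then stand; what a row does not reach is not made up. A row lasts 1/10 s, in which the tool goes at most 50 mm and 8.59 degrees, less where a joint would pass 70% of its speed; a pose out of reach is approached as far as the arm can. A call is refused whole if a number of a shift passes 1 or a number of a turn 1, either way. A call with a gripper value outside its range is refused whole. The fingers move at their own pace and stop on an object; the grip force is fixed at half the most. Time passes only in rows, so rows that do not move let the fingers close. It gives the time, the measured TCP pose, the force, the opening and the grip force at its end, in the units of the state.
- sense(): the state, without advancing time (a new reading comes with each control period).
- camera(name): name is "scene" or "side" or "wrist"; returns a dict with "image" (420x560x3 uint8, red, green, blue), "z_map" (420x560 float32, m along the optical axis (not along the pixel's ray), 0 where there is no reading), "fx", "fy", "cx", "cy" (pixels), "rvec" (rotation vector, rad) and "tvec" (3), from world to camera coordinates, as OpenCV has them; the wrist camera has in their place "hand_eye" (4x4, takes a point from camera to tool coordinates, whose origin is the TCP and whose axes are the flange's). Camera axes: x right, y down, z forward; pixel columns grow to the right and rows downward; lengths in m; the calibration is good to about 2 mm. A picture is of the moment at which its call begins: read the wrist's pose just before it.
- job_done(): hands the job in; it is judged then, once.
The state is a dict: "clock": time; "qpos": joint angles; "dq": joint speeds; "tau": joint torques, N m; "tcp_pos": TCP position; "eef_rot": TCP orientation; "contact_force": force on the tool from outside, world axes, zero at the start; "ft_torque": the same for the moment, N m; "opening": finger opening in m; "grasp_force": force on a finger pad.
Only numpy, scipy, OpenCV 4.12 (cv2) and the standard library are available. Lean on these libraries where they do the work, as an engineer would, in place of code of your own. Each camera call takes 0.05 s, during which the arm holds its last target. There are 200 camera calls.

## Working session

There is one attempt and no reset: what is moved stays moved. The work goes in short steps, Python scripts to look and compute and a shell command to move; the robot and the scene stay as the last step left them, time stands still between calls to the robot, and variables do not carry over. Pictures are saved under pics/ and viewed, at most 14 in all, crops included, and the job is handed in when it is done.

```bash
mkdir -p pics; ls; cat > h.py <<'E'
import numpy as np, cv2
from workcell import sense, camera, job_done, grasp_offset
def cam(n):
    s=sense(); c=camera(n); K=np.array([[c['fx'],0,c['cx']],[0,c['fy'],c['cy']],[0,0,1.]])
    if n=='wrist':
        T=np.eye(4);T[:3,:3]=np.array(s['eef_rot']);T[:3,3]=s['tcp_pos'];T=T@np.array(c['hand_eye'])
    else:
        R=cv2.Rodrigues(np.array(c['rvec'],float))[0];T=np.eye(4);T[:3,:3]=R.T;T[:3,3]=-R.T@np.array(c['tvec'],float).ravel()
    z=c['z_map'];v,u=np.mgrid[:z.shape[0],:z.shape[1]]
    P=np.stack([(u-K[0,2])/K[0,0]*z,(v-K[1,2])/K[1,1]*z,z],-1)@T[:3,:3].T+T[:3,3]
    P[z==0]=np.nan
    return c['image'],P,K,T
def save(n,im): cv2.imwrite('pics/'+n+'.png',im[...,::-1])
E
python3 - <<'E'
from h import *
for n in('scene','side'):
    im,P,K,T=cam(n); save(n,cv2.resize(im,(800,600))); np.savez(n+'.npz',im=im,P=P,K=K,T=T); print(n,T.round(3).tolist(),K[0,0])
print(grasp_offset,sense())
E
```

```text
pics
scene [[0.89, 0.399, -0.221, 0.848], [0.457, -0.775, 0.436, -0.529], [0.003, -0.489, -0.872, 0.999], [0.0, 0.0, 0.0, 1.0]] 423.1613091228497
side [[-0.997, -0.053, 0.055, 0.529], [-0.075, 0.551, -0.831, 1.073], [0.014, -0.833, -0.553, 0.779], [0.0, 0.0, 0.0, 1.0]] 460.37937862443147
0.0187 {'clock': 0.1, 'qpos': array([-6.79303273e+01,  2.01213765e+01,  9.46716780e+01,  5.06615316e-04,
        6.52673407e+01, -4.84785881e+00]), 'dq': array([ 0.11106052, -0.06385051, -0.18224009,  0.03248458, -0.05769509,
       -0.02347305]), 'tau': array([ 1.42761205e-04, -5.06833255e+01, -2.91875607e+01, -7.90344711e-05,
        2.71072364e-03,  6.99044995e-05]), 'tcp_pos': array([ 0.24889806, -0.49013049,  0.23082171]), 'eef_rot': array([[ 8.91660747e-01,  4.52704056e-01, -3.88616466e-04],
       [ 4.52704212e-01, -8.91660213e-01,  9.79876311e-04],
       [ 9.70801395e-05, -1.04964555e-03, -9.99999444e-01]]), 'contact_force': array([-0.13448142,  0.26227614,  0.90603928]), 'ft_torque': array([-0.02427233, -0.02285636, -0.01025219]), 'grasp_force': 0.0, 'opening': 0.08510606984110246}
```

View pics/scene.png

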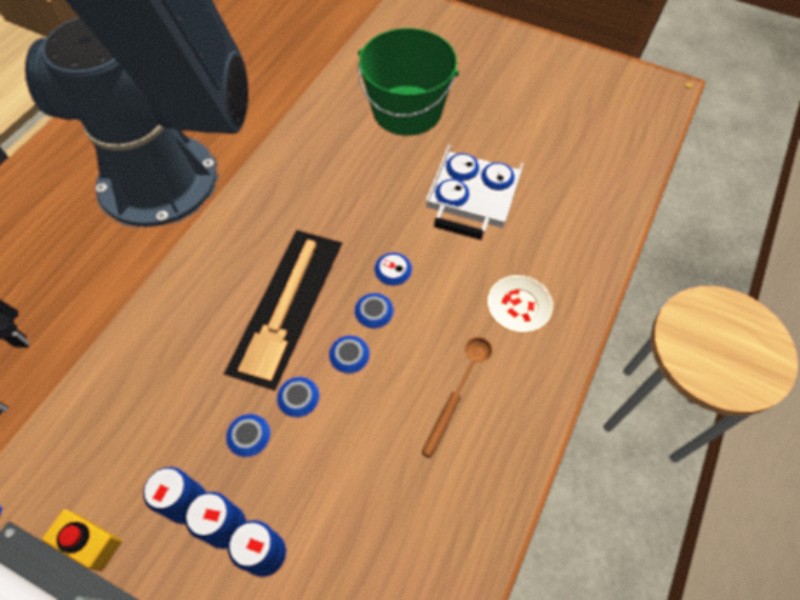

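View pics/side.png

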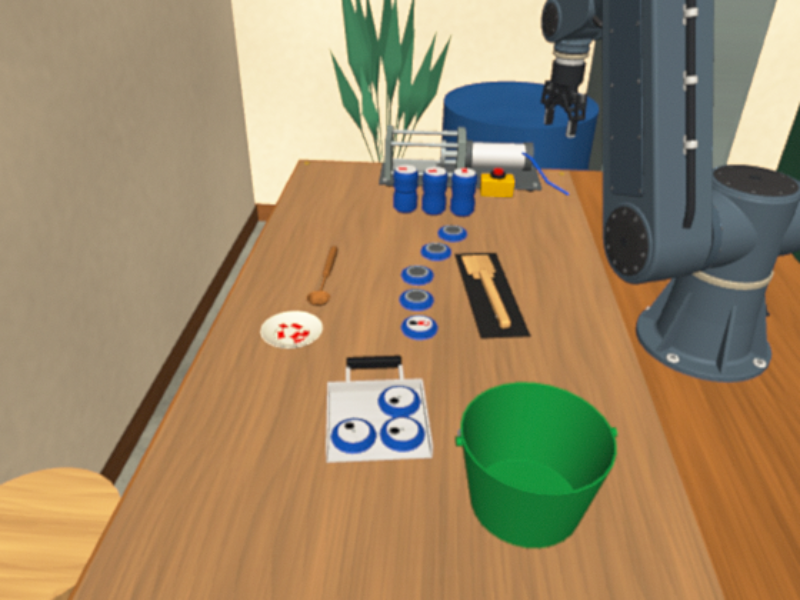

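```bash
cat > topo.py <<'E'
from h import *
# fuse ortho map: x 0.1..0.95, y -0.65..0.65 at 2mm
def ortho(src,res=.002):
    W=int(1.3/res);H=int(.9/res);o=np.zeros((H,W,3),np.uint8);hh=np.full((H,W),-1.)
    for im,P in src:
        Q=P.reshape(-1,3);C=im.reshape(-1,3);ok=np.isfinite(Q[:,0])&(Q[:,2]<.25)
        Q=Q[ok];C=C[ok];i=((1.0-Q[:,0])/res).astype(int);j=((.65-Q[:,1])/res).astype(int)
        ok=(i>=0)&(i<H)&(j>=0)&(j<W);Q,C,i,j=Q[ok],C[ok],i[ok],j[ok];a=np.argsort(Q[:,2])
        for k in a:
            if Q[k,2]>=hh[i[k],j[k]]-.004: o[i[k],j[k]]=C[k];hh[i[k],j[k]]=Q[k,2]
    return o,hh
if __name__=='__main__':
    S=[np.load(n+'.npz') for n in('scene','side')]
    o,h=ortho([(s['im'],s['P']) for s in S]);m=(o.sum(2)==0);d=cv2.dilate(o,np.ones((3,3)));o[m]=d[m]
    for k in range(-6,7): cv2.line(o,(int((.65-k/10)/.002),0),(int((.65-k/10)/.002),5),(255,0,0),1)
    for k in range(1,10): cv2.line(o,(0,int((1-k/10)/.002)),(5,int((1-k/10)/.002)),(255,0,0),1)
    save('ortho',o)
E
python3 topo.py
```

```text
(no output)
```

The scene picture shows five table cans in a row. The one at (393,267) is tab up; the four at (374,310), (349,353), (298,396) and (247,434) are grey foot up. The turner is on the mat with its blade at (265,355), the tray is at (475,190) with 3 cans and its handle at (459,229), and the bucket is at (408,80). The side picture agrees.

```bash
python3 - <<'E'
from h import *
for n,pts in(('scene',dict(c1=(393,267),c2=(374,310),c3=(349,353),c4=(298,396),c5=(247,434),bladefrontL=(238,372),bladefrontR=(274,380),blademid=(265,355),hend=(309,243),hmid=(290,290),hnear=(275,330),trayhL=(437,226),trayhR=(481,234),traybackL=(431,205),traybackR=(508,221),trayopenL=(449,155),trayopenR=(519,170),s1=(462,165),s2=(498,175),s3=(452,191),saucer=(520,303),spoonh=(428,454),spoonb=(478,349),st1=(166,487),st2=(211,514),st3=(255,544),matA=(298,232),matB=(341,243),matC=(275,387),matD=(227,375))),
 ('side',dict(c1=(419,326),c2=(417,299),c3=(417,273),c4=(436,250),c5=(453,231),trayh=(374,362)))):
    d=np.load(n+'.npz');P=d['P']
    for k,(u,v) in pts.items():
        print(n,k,P[int(v*.7),int(u*.7)].round(3))
    # bucket: green
    im=d['im'].astype(int);g=(im[...,1]>im[...,0]+50)&(im[...,1]>im[...,2]+30)&(P[...,2]>.12)&(P[...,2]<.16)&(P[...,0]>.2)
    Q=P[g];(c,r)=cv2.minEnclosingCircle(Q[:,:2].astype(np.float32));print('rim',c,r,np.median(Q[:,2]),len(Q))
E
```

```text
scene c1 [0.556 0.02  0.027]
scene c2 [ 0.566 -0.081  0.023]
scene c3 [ 0.57  -0.177  0.025]
scene c4 [ 0.532 -0.286  0.026]
scene c5 [ 0.49  -0.379  0.025]
scene bladefrontL [ 0.405 -0.29   0.002]
scene bladefrontR [ 0.472 -0.276  0.006]
scene blademid [ 0.431 -0.241  0.006]
scene hend [ 0.384 -0.007  0.024]
scene hmid [ 0.408 -0.113  0.021]
scene hnear [ 0.427 -0.196  0.025]
scene trayhL [0.588 0.142 0.027]
scene trayhR [0.675 0.159 0.037]
scene traybackL [0.55  0.195 0.013]
scene traybackR [0.705 0.237 0.005]
scene trayopenL [0.525 0.341 0.007]
scene trayopenR [0.674 0.378 0.002]
scene s1 [0.567 0.312 0.026]
scene s2 [0.644 0.325 0.022]
scene s3 [0.577 0.24  0.025]
scene saucer [0.8   0.068 0.006]
scene spoonh [ 0.77  -0.271  0.019]
scene spoonb [ 0.766 -0.056  0.005]
scene st1 [ 0.466 -0.51   0.117]
scene st2 [ 0.545 -0.511  0.118]
scene st3 [ 0.621 -0.516  0.117]
scene matA [0.34  0.016 0.006]
scene matB [0.431 0.031 0.006]
scene matC [ 0.48  -0.283  0.006]
scene matD [ 0.393 -0.305  0.008]
rim (0.3824453055858612, 0.42339590191841125) 0.1072809174656868 0.13990985245343102 249
side c1 [0.553 0.037 0.026]
side c2 [ 0.564 -0.061  0.024]
side c3 [ 0.569 -0.162  0.025]
side c4 [ 0.528 -0.266  0.026]
side c5 [ 0.488 -0.366  0.028]
side trayh [0.629 0.167 0.037]
rim (0.5745778679847717, -0.555409848690033) 1.104028344154358 0.13510940751148104 2549
```

View pics/ortho.png

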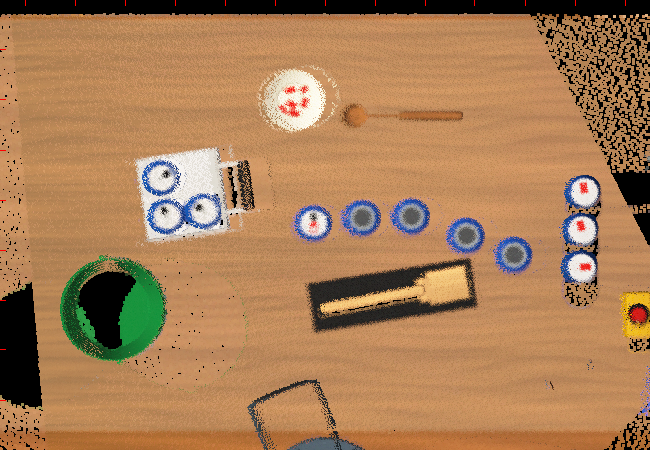

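Everything reads consistently: can tops at about z 0.023, standing can tops at 0.117, mat at 0.006. Next I'll fit the turner and mat precisely and plan the grasp.

```bash
cat > plan.py <<'E'
from h import *
from scipy.spatial.transform import Rotation as Ro
def row(T0,T1,N=None,g=0):
    """one row, repeated N times, taking tool pose T0=(p,R) to T1 (constant body twist)"""
    p0,R0=map(np.array,T0);p1,R1=map(np.array,T1)
    w=Ro.from_matrix(R0.T@R1).as_rotvec();p=R0.T@(p1-p0)
    n=N or int(max(np.abs(np.degrees(w)).max()/6,np.abs(p).max()/.025,.01)+1)
    while 1:
        R=Ro.from_rotvec(w/n).as_matrix();S=sum(np.linalg.matrix_power(R,k) for k in range(n));d=np.linalg.solve(S,p)
        if N or max(abs(d))<=.025: break
        n+=1
    print(n,'x',[g]+(d/.025).round(2).tolist()+(np.degrees(w)/n/6).round(2).tolist())
def cur():
    s=sense();return np.array(s['tcp_pos']),np.array(s['eef_rot'])
def Rhd(h):  # tool down, tool x heading h deg
    h=np.radians(h);x=np.array([np.cos(h),np.sin(h),0]);z=np.array([0,0,-1.]);return np.stack([x,np.cross(z,x),z],1)
E
python3 - <<'E'
from plan import *
S=[np.load(n+'.npz') for n in('scene','side')]
for n,d in zip(('scene','side'),S):
    im=d['im'].astype(int);P=d['P'];v=im.max(2)
    reg=(P[...,0]>.3)&(P[...,0]<.5)&(P[...,1]>-.34)&(P[...,1]<.06)&(P[...,2]<.05)
    for nm,m in(('mat+turner',reg&((v<70)|((im[...,0]>190)&(im[...,1]>140)))),('turner',reg&(im[...,0]>190)&(im[...,1]>140)),('handle',reg&(im[...,0]>190)&(im[...,1]>140)&(P[...,2]>.016))):
        m=cv2.morphologyEx(m.astype(np.uint8),cv2.MORPH_OPEN,np.ones((3,3)))>0
        Q=P[m];r=cv2.minAreaRect(Q[:,:2].astype(np.float32));print(n,nm,len(Q),np.round(r[0],4),np.round(r[1],3),round(r[2],1),np.median(Q[:,2]).round(4))
E
```

```text
scene mat+turner 5535 [ 0.3994 -0.1398] [0.192 0.4  ] 1.1 0.0052
scene turner 3313 [ 0.3994 -0.1398] [0.192 0.4  ] 1.1 0.0044
scene handle 435 [ 0.4036 -0.0987] [0.019 0.2  ] 10.7 0.0232
side mat+turner 1560 [ 0.4089 -0.1298] [0.096 0.326] 9.1 0.0075
side turner 457 [ 0.4136 -0.1375] [0.061 0.293] 9.1 0.0127
side handle 226 [ 0.4023 -0.0923] [0.019 0.199] 11.1 0.0242
```

```bash
python3 - <<'E'
from plan import *
a=([.3956,-.0537,.10],Rhd(100));b=([.3956,-.0537,.007],Rhd(100))
row(cur(),a);row(a,b)
E
```

```text
20 x [0, 0.97, -0.17, 0.26, -0.0, -0.0, -0.61]
4 x [0, 0.0, 0.0, 0.93, 0.0, 0.0, 0.0]
```

```bash

python3 -m jog '[0,0.97,-0.17,0.26,0,0,-0.61, 0,0.97,-0.17,0.26,0,0,-0.61, 0,0.97,-0.17,0.26,0,0,-0.61, 0,0.97,-0.17,0.26,0,0,-0.61, 0,0.97,-0.17,0.26,0,0,-0.61, 0,0.97,-0.17,0.26,0,0,-0.61, 0,0.97,-0.17,0.26,0,0,-0.61]'
python3 -m jog '[0,0.97,-0.17,0.26,0,0,-0.61, 0,0.97,-0.17,0.26,0,0,-0.61, 0,0.97,-0.17,0.26,0,0,-0.61, 0,0.97,-0.17,0.26,0,0,-0.61, 0,0.97,-0.17,0.26,0,0,-0.61, 0,0.97,-0.17,0.26,0,0,-0.61, 0,0.97,-0.17,0.26,0,0,-0.61]'
python3 -m jog '[0,0.97,-0.17,0.26,0,0,-0.61, 0,0.97,-0.17,0.26,0,0,-0.61, 0,0.97,-0.17,0.26,0,0,-0.61, 0,0.97,-0.17,0.26,0,0,-0.61, 0,0.97,-0.17,0.26,0,0,-0.61, 0,0.97,-0.17,0.26,0,0,-0.61, 0,0,0,0,0,0,0]'
python3 - <<'E'
from plan import *
b=([.3956,-.0537,.007],Rhd(100));row(cur(),b);print(sense()['qpos'].round(1))
im,P,K,T=cam('wrist');save('w1',im)
E
```

```text
clock: 0.8
tcp_pos: [0.3642, -0.3627, 0.1853]
eef_rot: [[0.606, 0.795, -0.0], [0.795, -0.606, 0.0], [0.0, -0.0, -1.0]]
contact_force: [0.7, -0.7, -0.1]
opening: 0.0852
grasp_force: 0.0
clock: 1.5
tcp_pos: [0.4124, -0.1988, 0.1399]
eef_rot: [[0.203, 0.979, -0.0], [0.979, -0.203, 0.0], [0.0, -0.0, -1.0]]
contact_force: [1.0, -1.2, 0.2]
opening: 0.0856
grasp_force: 0.0
clock: 2.2
tcp_pos: [0.3923, -0.0522, 0.1005]
eef_rot: [[-0.179, 0.984, -0.003], [0.984, 0.179, 0.001], [0.001, -0.002, -1.0]]
contact_force: [-0.6, -0.1, 0.0]
opening: 0.0856
grasp_force: 0.0
4 x [0, -0.02, 0.03, 0.93, -0.01, -0.0, 0.01]
[-14.3  16.8 122.8   0.   40.6 -24.7]
```

View pics/w1.png

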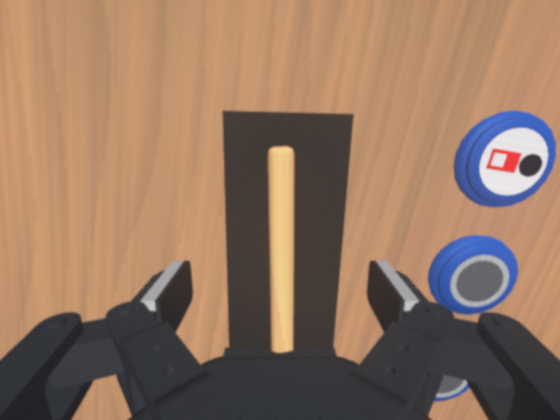

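The handle is centred between the open fingers, at column 281 with the finger midpoint at about 279. Descending and gripping.

```bash

python3 -m jog '[0,-0.02,0.03,0.93,0,0,0, 0,-0.02,0.03,0.93,0,0,0, 0,-0.02,0.03,0.93,0,0,0, 0,-0.02,0.03,0.93,0,0,0, 0,0,0,0,0,0,0]'
python3 -m jog '[1,0,0,0,0,0,0, 1,0,0,0,0,0,0, 1,0,0,0,0,0,0, 1,0,0,0,0,0,0, 1,0,0,0,0,0,0, 1,0,0,0,0,0,0]'
```

```text
clock: 2.75
tcp_pos: [0.3964, -0.056, 0.0066]
eef_rot: [[-0.174, 0.985, -0.003], [0.985, 0.174, 0.001], [0.001, -0.003, -1.0]]
contact_force: [-0.3, -0.7, 0.7]
opening: 0.0855
grasp_force: 0.0
clock: 3.35
tcp_pos: [0.3975, -0.0557, 0.0091]
eef_rot: [[-0.175, 0.985, 0.001], [0.985, 0.175, -0.0], [-0.0, 0.001, -1.0]]
contact_force: [-3.1, -0.4, 13.4]
opening: 0.0189
grasp_force: 59.0
```

```bash
cat >> plan.py <<'E'
E_=np.array([-.2277,0,.003])   # front-edge middle, in tool frame
R0=Rhd(180)
def tp(e,psi=0,th=0,ph=0,lat=0):
    """tool pose with the front-edge point (lat = turner y of the point) at e"""
    R=Ro.from_euler('ZYX',[psi,th,ph],degrees=True).as_matrix()@R0
    return np.array(e)-R@(E_+np.array([0,lat,0])),R
def edge(lat=0):
    p,R=cur();return p+R@(E_+np.array([0,lat,0]))
E
python3 - <<'E'
from plan import *
p,R=cur();a=(p+[0,0,.13],R);row((p,R),a)
b=tp([.64,-.2,.15],0,10,0);row(a,b)
for f in(96,-96): row(b,tp([.64,-.2,.15],0,10,f))
E
```

```text
6 x [0, -0.0, 0.0, -0.87, 0.0, 0.0, 0.0]
14 x [0, -0.33, -0.3, -0.17, 0.08, 0.1, -0.95]
17 x [0, -0.0, -0.01, 0.0, -0.94, 0.0, 0.0]
17 x [0, -0.0, 0.01, 0.0, 0.94, -0.0, -0.0]
```

```bash

python3 -m jog '[1,0,0,-0.87,0,0,0, 1,0,0,-0.87,0,0,0, 1,0,0,-0.87,0,0,0, 1,0,0,-0.87,0,0,0, 1,0,0,-0.87,0,0,0, 1,0,0,-0.87,0,0,0]'
python3 -m jog '[1,-0.33,-0.3,-0.17,0.08,0.1,-0.95, 1,-0.33,-0.3,-0.17,0.08,0.1,-0.95, 1,-0.33,-0.3,-0.17,0.08,0.1,-0.95, 1,-0.33,-0.3,-0.17,0.08,0.1,-0.95, 1,-0.33,-0.3,-0.17,0.08,0.1,-0.95, 1,-0.33,-0.3,-0.17,0.08,0.1,-0.95, 1,-0.33,-0.3,-0.17,0.08,0.1,-0.95]'
python3 -m jog '[1,-0.33,-0.3,-0.17,0.08,0.1,-0.95, 1,-0.33,-0.3,-0.17,0.08,0.1,-0.95, 1,-0.33,-0.3,-0.17,0.08,0.1,-0.95, 1,-0.33,-0.3,-0.17,0.08,0.1,-0.95, 1,-0.33,-0.3,-0.17,0.08,0.1,-0.95, 1,-0.33,-0.3,-0.17,0.08,0.1,-0.95, 1,-0.33,-0.3,-0.17,0.08,0.1,-0.95, 1,0,0,0,0,0,0]'
python3 - <<'E'
from plan import *
print(edge().round(4),sense()['qpos'].round(1))
row(cur(),tp([.64,-.2,.15],0,10,0),1)
im,P,K,T=cam('scene');im2,P2,K2,T2=cam('side')
np.savez('a.npz',im=im,P=P,im2=im2,P2=P2)
# predicted projections of front corners
def pr(X,K,T): c=T[:3,:3].T@(X-T[:3,3]);return (K@c)[:2]/c[2]
for l in(-.031,.031): print(pr(edge(l),K,T),pr(edge(l),K2,T2))
save('s2',cv2.resize(np.hstack([im[60:330,150:450],im2[40:310,150:450]]),(800,360)))
E
```

```text
clock: 3.95
tcp_pos: [0.3969, -0.0555, 0.1399]
eef_rot: [[-0.176, 0.984, 0.0], [0.984, 0.176, 0.0], [-0.0, 0.0, -1.0]]
contact_force: [1.3, -0.4, -0.7]
opening: 0.0182
grasp_force: 59.5
clock: 4.65
tcp_pos: [0.378, -0.1304, 0.1677]
eef_rot: [[-0.765, 0.638, -0.086], [0.638, 0.77, 0.033], [0.088, -0.029, -0.996]]
contact_force: [0.1, 0.6, -1.1]
opening: 0.0185
grasp_force: 59.5
clock: 5.45
tcp_pos: [0.4145, -0.2006, 0.191]
eef_rot: [[-0.985, -0.003, -0.171], [-0.004, 1.0, 0.003], [0.171, 0.004, -0.985]]
contact_force: [0.6, 0.4, -0.3]
opening: 0.0182
grasp_force: 59.5
[ 0.6384 -0.1997  0.149 ] [ -29.    18.2  104.3   -5.    66.3 -116.8]
1 x [0, -0.06, 0.02, -0.07, 0.03, 0.02, 0.04]
[254.78312612 256.87219284] [271.46311745 144.68791433]
[268.17983514 233.99591916] [269.67942126 153.58893694]
```

View pics/s2.png

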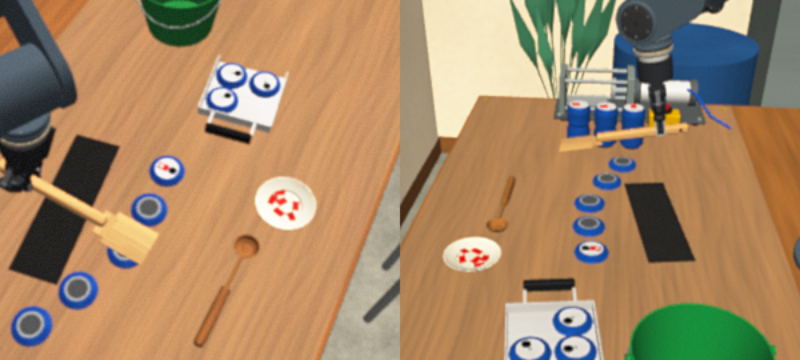

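The predicted blade corners match the picture at (140,263) and (157,232). Now I'll test the roll in the air.

```bash

python3 -m jog '[1,0,0,0,-1,0,0, 1,0,0,0,-1,0,0, 1,0,0,0,-1,0,0, 1,0,0,0,-1,0,0]'; python3 -c "
from plan import *;print(sense()['qpos'].round(1),edge().round(3))"
```

```text
clock: 5.95
tcp_pos: [0.4136, -0.1997, 0.191]
eef_rot: [[-0.985, 0.071, -0.157], [-0.0, 0.91, 0.414], [0.172, 0.408, -0.897]]
contact_force: [0.1, -0.1, -1.8]
opening: 0.0185
grasp_force: 59.5
[ -39.    24.7   98.4   13.1   80.3 -131.8] [ 0.637 -0.198  0.149]
```

```bash

python3 -m jog '[1,0,0,0,-1,0,0, 1,0,0,0,-1,0,0, 1,0,0,0,-1,0,0, 1,0,0,0,-1,0,0, 1,0,0,0,-1,0,0, 1,0,0,0,-1,0,0]'; python3 -c "
from plan import *;print(sense()['qpos'].round(1),edge().round(3))"
python3 -m jog '[1,0,0,0,-1,0,0, 1,0,0,0,-1,0,0, 1,0,0,0,-1,0,0, 1,0,0,0,-1,0,0, 1,0,0,0,-1,0,0, 1,0,0,0,-1,0,0, 1,0,0,0,0,0,0]'; python3 -c "
from plan import *;print(sense()['qpos'].round(1),edge().round(3))"
```

```text
clock: 6.55
tcp_pos: [0.4137, -0.1999, 0.1909]
eef_rot: [[-0.985, 0.151, -0.086], [-0.001, 0.493, 0.87], [0.174, 0.857, -0.486]]
contact_force: [0.5, 0.8, -1.3]
opening: 0.0182
grasp_force: 59.6
[ -48.9   39.1   91.9   31.3  102.7 -141.9] [ 0.638 -0.197  0.15 ]
clock: 7.25
tcp_pos: [0.4132, -0.1993, 0.1894]
eef_rot: [[-0.984, 0.177, 0.017], [-0.003, -0.113, 0.994], [0.177, 0.978, 0.112]]
contact_force: [-0.2, 0.5, -1.1]
opening: 0.0185
grasp_force: 59.6
[ -52.9   54.6   90.3   46.9  122.7 -144.7] [ 0.637 -0.196  0.149]
```

The roll reaches 96° with every joint in range. Now unroll, and place the edge before the can at (.565,-.072).

```bash

python3 -m jog '[1,0,0,0,1,0,0, 1,0,0,0,1,0,0, 1,0,0,0,1,0,0, 1,0,0,0,1,0,0, 1,0,0,0,1,0,0, 1,0,0,0,1,0,0, 1,0,0,0,1,0,0, 1,0,0,0,1,0,0]'
python3 -m jog '[1,0,0,0,1,0,0, 1,0,0,0,1,0,0, 1,0,0,0,1,0,0, 1,0,0,0,1,0,0, 1,0,0,0,1,0,0, 1,0,0,0,1,0,0, 1,0,0,0,1,0,0, 1,0,0,0,1,0,0]' | head -3
python3 - <<'E'
from plan import *
from topo import ortho
a=tp([.50,-.072,.05],0,8);b=tp([.50,-.072,.0025],0,8);c=tp([.602,-.072,.0025],0,8);d=tp([.602,-.072,.0225],0,6)
row(cur(),a);row(a,b);row(b,c);row(c,d)
S=[cam(n)[:2] for n in('scene','side')];np.savez('b.npz',i0=S[0][0],P0=S[0][1],i1=S[1][0],P1=S[1][1])
# can tops: blue-waisted blobs -> centres
for im,P in S:
    i=im.astype(int);m=((i[...,2]>i[...,0]+40)&(i[...,2]>i[...,1]+25)&(P[...,2]<.05)&(P[...,0]>.35)&(P[...,1]<.12)&(P[...,1]>-.46)).astype(np.uint8)
    n,l,st,_=cv2.connectedComponentsWithStats(m)
    for k in range(1,n):
        if st[k,4]>40:
            q=P[l==k][:,:2].astype(np.float32);(cx,cy),r=cv2.minEnclosingCircle(q);print(round(cx,3),round(cy,3),round(r,3))
    print()
E
```

```text
clock: 8.05
tcp_pos: [0.414, -0.2006, 0.1916]
eef_rot: [[-0.985, 0.126, -0.116], [-0.001, 0.673, 0.74], [0.171, 0.729, -0.663]]
contact_force: [0.0, 0.8, -2.1]
opening: 0.0184
grasp_force: 59.6
clock: 8.85
tcp_pos: [0.4144, -0.2004, 0.1922]
eef_rot: [[-0.986, -0.002, -0.167], [-0.002, 1.0, -0.004], [0.167, -0.003, -0.986]]
6 x [0, 0.81, 0.86, 0.85, -0.01, -0.05, 0.0]
2 x [0, -0.13, 0.0, 0.94, 0.0, 0.0, 0.0]
5 x [0, -0.81, 0.0, -0.11, 0.0, 0.0, 0.0]
1 x [0, 0.11, -0.0, -0.47, -0.0, -0.33, -0.0]
0.554 0.022 0.037
0.565 -0.075 0.036
0.567 -0.189 0.03
0.529 -0.284 0.036
0.491 -0.378 0.036

0.491 -0.369 0.036
0.53 -0.277 0.036
0.567 -0.168 0.036
0.564 -0.068 0.035
0.553 0.029 0.035
```

```bash

python3 -m jog '[1,0.81,0.86,0.85,0,-0.05,0, 1,0.81,0.86,0.85,0,-0.05,0, 1,0.81,0.86,0.85,0,-0.05,0, 1,0.81,0.86,0.85,0,-0.05,0, 1,0.81,0.86,0.85,0,-0.05,0, 1,0.81,0.86,0.85,0,-0.05,0, 1,0,0,0,0,0,0]' | head -1
python3 -m jog '[1,-0.07,0,0.47,0,0,0, 1,-0.07,0,0.47,0,0,0, 1,-0.07,0,0.47,0,0,0, 1,-0.07,0,0.47,0,0,0, 1,0,0,0,0,0,0]'
python3 - <<'E'
from plan import *
print(edge().round(4));row(cur(),tp([.602,-.072,.0025],0,8),4)
E
```

```text
clock: 9.65
clock: 10.15
tcp_pos: [0.2745, -0.0713, 0.0369]
eef_rot: [[-0.99, -0.0, -0.14], [-0.001, 1.0, 0.004], [0.14, 0.004, -0.99]]
contact_force: [0.3, -0.4, 0.8]
opening: 0.0183
grasp_force: 59.7
[ 0.4995 -0.0711  0.002 ]
4 x [0, -1.01, -0.01, -0.15, 0.01, -0.0, 0.0]
```

```bash

python3 -m jog '[1,0,0,0.06,0,0,0, 1,-1,0,-0.14,0,0,0, 1,-1,0,-0.14,0,0,0, 1,-1,0,-0.14,0,0,0, 1,-1,0,-0.14,0,0,0, 1,0,0,0,0,0,0]'
python3 - <<'E'
from plan import *
print(edge().round(4))
im,P,K,T=cam('scene');im2,P2,K2,T2=cam('side')
save('s3',cv2.resize(np.hstack([im[140:280,210:350],im2[150:290,210:350]]),(800,400)))
E
```

```text
clock: 10.75
tcp_pos: [0.378, -0.0712, 0.0364]
eef_rot: [[-0.991, -0.002, -0.136], [-0.003, 1.0, 0.003], [0.136, 0.003, -0.991]]
contact_force: [-0.6, -0.3, -0.2]
opening: 0.0184
grasp_force: 59.6
[ 0.6031 -0.0706  0.0024]
```

View pics/s3.png

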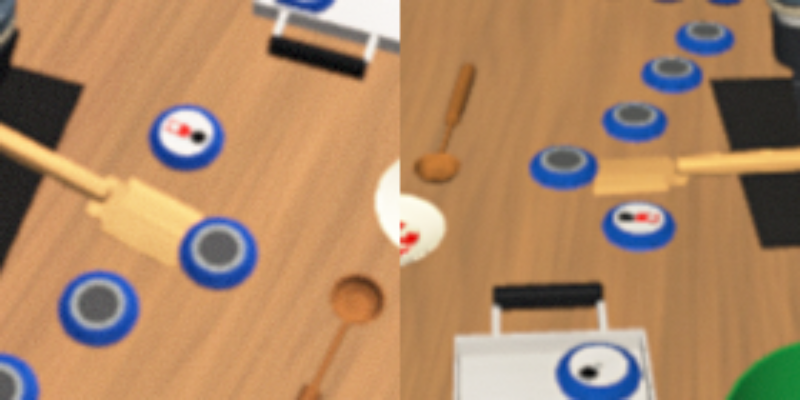

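The can slid ahead, with its centre now at about x=.635 and the blade edge just under its lip. A straight push won't wedge under it, so I'll pry it over: lift the lip along an arc about the far foot edge. First measure the can's centre.

```bash
cat > cans.py <<'E'
from h import *
def cans(yl=-.46,yh=.12,show=True):
    out=[]
    for n in('scene','side'):
        im,P,K,T=cam(n);i=im.astype(int)
        m=((i[...,2]>i[...,0]+40)&(i[...,2]>i[...,1]+25)&(P[...,2]<.06)&(P[...,0]>.35)&(P[...,1]<yh)&(P[...,1]>yl)).astype(np.uint8)
        k_,l,st,_=cv2.connectedComponentsWithStats(m)
        for k in range(1,k_):
            if st[k,4]>40:
                q=P[l==k];(cx,cy),r=cv2.minEnclosingCircle(q[:,:2].astype(np.float32))
                u,v,w,h=st[k,:4];c=i[v:v+h,u:u+w];red=int(((c[...,0]>170)&(c[...,1]<90)&(c[...,2]<90)).sum())
                print(n,round(cx,3),round(cy,3),'r',round(r,3),'zmax',q[:,2].max().round(3),'red',red)
if __name__=='__main__': cans()
E
python3 cans.py
```

```text
scene 0.554 0.022 r 0.036 zmax 0.026 red 7
scene 0.637 -0.076 r 0.036 zmax 0.026 red 0
scene 0.567 -0.173 r 0.036 zmax 0.026 red 0
scene 0.529 -0.283 r 0.036 zmax 0.027 red 0
scene 0.491 -0.379 r 0.036 zmax 0.026 red 0
side 0.49 -0.369 r 0.035 zmax 0.027 red 0
side 0.528 -0.274 r 0.036 zmax 0.027 red 0
side 0.567 -0.163 r 0.038 zmax 0.027 red 0
side 0.635 -0.067 r 0.037 zmax 0.026 red 0
side 0.554 0.027 r 0.037 zmax 0.025 red 6
```

```bash
cat > pry.py <<'E'
from plan import *
def pry(cx,cy,psi,r0=.0315,bs=(5,12,20,28,38,48,60,72,84,96,108),th=8,start=None):
    """poses of the edge prying the can (centre cx,cy) over in heading psi"""
    d=np.array([np.cos(np.radians(psi)),np.sin(np.radians(psi)),0]);T=start or cur();o=np.array([cx,cy,0.])
    print('start edge off along',(edge()-o)@d)
    for b in bs:
        r=r0-.001*0;zc=(r-.025)*6/11  # contact point in can frame (x=-r, z above foot)
        B=np.radians(b);b1=np.radians(28.6)
        rot=lambda v,a:np.array([v[0]*np.cos(a)+v[1]*np.sin(a),-v[0]*np.sin(a)+v[1]*np.cos(a)])
        if B<=b1: q=np.array([.025,0])+rot(np.array([-r-.025,zc]),B)
        elif B<=np.pi/2: q=np.array([.0375,0])+rot(np.array([-r-.036,zc-.006]),B)
        else: q=np.array([.0455,0])+rot(np.array([-r-.036,zc-.014]),B)
        t=tp(o+d*q[0]+[0,0,.003+q[1]-.002],psi,th);row(T,t,1,1);T=t
E
python3 -c "
from pry import *
pry(.636,-.071,0)"
```

```text
start edge off along -0.03698257374786207
1 x [1, -0.19, -0.02, -0.36, 0.04, -0.01, 0.02]
1 x [1, -0.02, 0.0, -0.28, 0.0, 0.0, 0.0]
1 x [1, -0.06, 0.0, -0.31, 0.0, 0.0, 0.0]
1 x [1, -0.11, 0.0, -0.3, 0.0, 0.0, 0.0]
1 x [1, -0.18, 0.0, -0.43, 0.0, 0.0, 0.0]
1 x [1, -0.26, 0.0, -0.4, 0.0, 0.0, 0.0]
1 x [1, -0.39, 0.0, -0.41, 0.0, 0.0, 0.0]
1 x [1, -0.47, 0.0, -0.32, 0.0, 0.0, 0.0]
1 x [1, -0.52, 0.0, -0.21, 0.0, 0.0, 0.0]
1 x [1, -0.55, 0.0, -0.13, 0.0, 0.0, 0.0]
1 x [1, -0.57, 0.0, -0.05, 0.0, 0.0, 0.0]
```

```bash

python3 -m jog '[1,-0.15,-0.02,-0.01,0,0,0, 1,-0.15,0,-0.02,0,0,0, 1,0,0,0,0,0,0, 1,0,0,-0.25,0,0,0, 1,-0.02,0,-0.3,0,0,0, 1,-0.06,0,-0.3,0,0,0, 1,0,0,0,0,0,0]'
python3 - <<'E'
from plan import *
from cans import cans
print(edge().round(4));cans(-.12,-.02)
im2=cam('side')[0];im=cam('scene')[0]
save('s4',cv2.resize(np.hstack([im[140:280,210:350],im2[150:290,210:350]]),(800,400)))
E
```

```text
clock: 11.65
tcp_pos: [0.3878, -0.0713, 0.0569]
eef_rot: [[-0.99, -0.002, -0.139], [-0.002, 1.0, 0.003], [0.139, 0.004, -0.99]]
contact_force: [-0.2, 0.1, -0.6]
opening: 0.0186
grasp_force: 59.5
[ 0.6128 -0.0707  0.0222]
scene 0.646 -0.075 r 0.036 zmax 0.04 red 0
side 0.642 -0.068 r 0.035 zmax 0.04 red 0
```

View pics/s4.png

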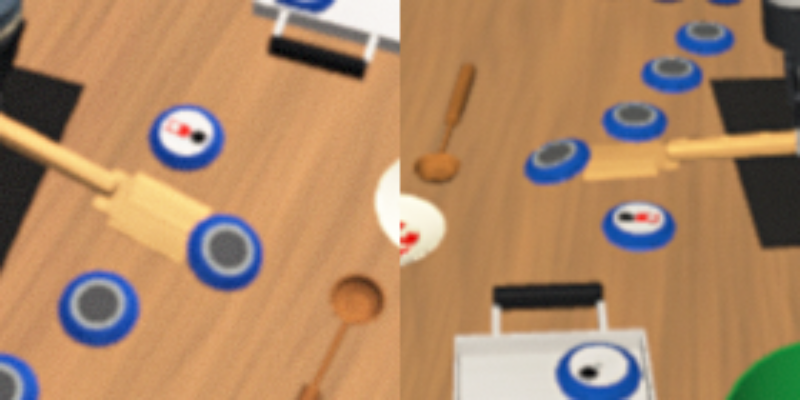

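The pry lifts the lip about 20°. Finishing here would land this can on the spoon, so I'll lower it and do the can at (.5285,-.2785) first, in heading 0.

```bash

python3 -m jog '[1,0.06,0,0.3,0,0,0, 1,0.02,0,0.3,0,0,0, 1,0.05,0,0.15,0,0,0, 1,0.8,0,0,0,0,0, 1,1,0,0,0,0,0, 1,1,0,-0.5,0,0,0, 1,0,0,-1,0,0,0, 1,0,0,0,0,0,0]'
python3 - <<'E'
from plan import *
a=tp([.47,-.2785,.06],0,12);b=tp([.478,-.2785,.011],0,12);c=tp([.495,-.2785,.003],0,12);d=tp([.509,-.2785,.002],0,12)
row(cur(),a);row(a,b);row(b,c,2);row(c,d,2)
E
```

```text
clock: 12.65
tcp_pos: [0.318, -0.0718, 0.0862]
eef_rot: [[-0.99, -0.002, -0.138], [-0.002, 1.0, 0.003], [0.138, 0.003, -0.99]]
contact_force: [0.4, -0.3, -1.5]
opening: 0.0183
grasp_force: 59.5
9 x [0, 0.33, -0.92, -0.05, 0.0, 0.08, 0.0]
2 x [0, -0.36, 0.0, 0.93, 0.0, 0.0, 0.0]
2 x [0, -0.37, 0.0, 0.09, 0.0, 0.0, 0.0]
2 x [0, -0.28, 0.0, -0.04, 0.0, 0.0, 0.0]
```

```bash

python3 -m jog '[1,0.33,-0.92,-0.05,0,0.08,0, 1,0.33,-0.92,-0.05,0,0.08,0, 1,0.33,-0.92,-0.05,0,0.08,0, 1,0.33,-0.92,-0.05,0,0.08,0, 1,0.33,-0.92,-0.05,0,0.08,0, 1,0.33,-0.92,-0.05,0,0.08,0, 1,0.33,-0.92,-0.05,0,0.08,0, 1,0.33,-0.92,-0.05,0,0.08,0]' >/dev/null
python3 -m jog '[1,0.33,-0.92,-0.05,0,0.08,0, 1,0,0,0,0,0,0]' >/dev/null
python3 - <<'E'
from plan import *
print(edge().round(4))
b=tp([.478,-.2785,.011],0,12);c=tp([.495,-.2785,.003],0,12);d=tp([.509,-.2785,.002],0,12)
row(cur(),b,2);row(b,c,2);row(c,d,2)
E
```

```text
[ 0.4679 -0.2803  0.0555]
2 x [0, -0.39, 0.04, 0.86, 0.02, -0.03, 0.0]
2 x [0, -0.37, 0.0, 0.09, 0.0, 0.0, 0.0]
2 x [0, -0.28, 0.0, -0.04, 0.0, 0.0, 0.0]
```

```bash

python3 -m jog '[1,-0.39,0.04,0.86,0,0,0, 1,-0.39,0.04,0.86,0,0,0, 1,-0.37,0,0.09,0,0,0, 1,-0.37,0,0.09,0,0,0, 1,-0.28,0,-0.04,0,0,0, 1,-0.28,0,-0.04,0,0,0, 1,0,0,0,0,0,0]'
python3 - <<'E'
from pry import *
from cans import cans
cans(-.33,-.23);print(edge().round(4))
e=edge();pry(e[0]+.0315,e[1],0,th=12)
E
```

```text
clock: 14.35
tcp_pos: [0.2886, -0.2767, 0.0528]
eef_rot: [[-0.977, -0.003, -0.214], [-0.003, 1.0, 0.002], [0.214, 0.003, -0.977]]
contact_force: [0.1, 0.2, 0.4]
opening: 0.0189
grasp_force: 59.7
scene 0.542 -0.284 r 0.036 zmax 0.027 red 0
side 0.54 -0.277 r 0.037 zmax 0.027 red 0
[ 0.5096 -0.2758  0.001 ]
start edge off along -0.03149999999999997
1 x [1, 0.05, 0.03, -0.28, 0.03, -0.06, 0.03]
1 x [1, -0.0, 0.0, -0.28, 0.0, 0.0, 0.0]
1 x [1, -0.04, 0.0, -0.31, 0.0, 0.0, 0.0]
1 x [1, -0.08, 0.0, -0.3, 0.0, 0.0, 0.0]
1 x [1, -0.15, 0.0, -0.44, 0.0, 0.0, 0.0]
1 x [1, -0.23, 0.0, -0.41, 0.0, 0.0, 0.0]
1 x [1, -0.36, 0.0, -0.43, 0.0, 0.0, 0.0]
1 x [1, -0.44, 0.0, -0.35, 0.0, 0.0, 0.0]
1 x [1, -0.51, 0.0, -0.25, 0.0, 0.0, 0.0]
1 x [1, -0.54, 0.0, -0.17, 0.0, 0.0, 0.0]
1 x [1, -0.56, 0.0, -0.09, 0.0, 0.0, 0.0]
```

```bash

python3 -m jog '[1,0,0,-0.28,0,0,0, 1,0,0,-0.28,0,0,0, 1,-0.04,0,-0.31,0,0,0, 1,-0.08,0,-0.3,0,0,0, 1,-0.15,0,-0.44,0,0,0, 1,-0.23,0,-0.41,0,0,0]' >/dev/null
python3 - <<'E'
from plan import *
from cans import cans
cans(-.33,-.23);print(edge().round(4))
E
python3 -m jog '[1,-0.36,0,-0.43,0,0,0, 1,-0.44,0,-0.35,0,0,0, 1,-0.51,0,-0.25,0,0,0, 1,-0.54,0,-0.17,0,0,0, 1,-0.56,0,-0.09,0,0,0, 1,-0.5,0,0,0,0,0, 1,0,0,0,0,0,0]' 
python3 - <<'E'
from plan import *
from cans import cans
cans(-.33,-.23);print(edge().round(4))
im2=cam('side')[0];im=cam('scene')[0]
save('s5',cv2.resize(np.hstack([im[160:300,170:310],im2[130:270,230:370]]),(800,400)))
E
```

```text
scene 0.56 -0.284 r 0.035 zmax 0.06 red 0
side 0.558 -0.268 r 0.027 zmax 0.06 red 0
[ 0.5338 -0.2763  0.0487]
clock: 15.85
tcp_pos: [0.3895, -0.2762, 0.1141]
eef_rot: [[-0.977, -0.003, -0.215], [-0.004, 1.0, 0.004], [0.215, 0.004, -0.977]]
contact_force: [-0.5, 0.3, -1.4]
opening: 0.0185
grasp_force: 59.5
scene 0.631 -0.27 r 0.036 zmax 0.028 red 12
side 0.628 -0.262 r 0.035 zmax 0.028 red 0
[ 0.6098 -0.2753  0.0622]
```

View pics/s5.png

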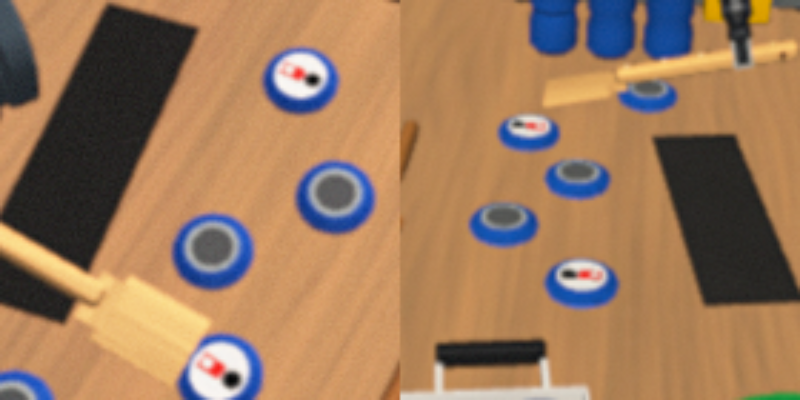

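It flipped: tab up at (.63,-.266), shown at (222,370) in the picture. Next is the can at (.490,-.374).

```bash
python3 - <<'E'
from plan import *
a=tp([.435,-.374,.065],0,12);b=tp([.443,-.374,.003],0,12);c=tp([.470,-.374,.0015],0,12)
row(cur(),a);row(a,b);row(b,c)
E
```

```text
7 x [0, 0.98, -0.56, 0.21, 0.01, -0.01, 0.0]
3 x [0, -0.28, 0.0, 0.79, 0.0, 0.0, 0.0]
2 x [0, -0.53, 0.0, -0.08, 0.0, 0.0, 0.0]
```

```bash

python3 -m jog '[1,0.98,-0.56,0.21,0,0,0, 1,0.98,-0.56,0.21,0,0,0, 1,0.98,-0.56,0.21,0,0,0, 1,0.98,-0.56,0.21,0,0,0, 1,0.98,-0.56,0.21,0,0,0, 1,0.98,-0.56,0.21,0,0,0, 1,0.98,-0.56,0.21,0,0,0, 1,0,0,0,0,0,0]' >/dev/null
python3 -m jog '[1,-0.28,0,0.79,0,0,0, 1,-0.28,0,0.79,0,0,0, 1,-0.28,0,0.79,0,0,0, 1,0,0,0,0,0,0]' 
python3 - <<'E'
from plan import *
from cans import cans
cans(-.43,-.32);print(edge().round(4));row(cur(),tp([.470,-.375,.0015],0,12),2)
E
```

```text
clock: 17.25
tcp_pos: [0.221, -0.3735, 0.0516]
eef_rot: [[-0.976, -0.002, -0.216], [-0.003, 1.0, 0.006], [0.216, 0.006, -0.976]]
contact_force: [1.1, 0.4, 0.8]
opening: 0.0186
grasp_force: 59.8
scene 0.492 -0.377 r 0.037 zmax 0.028 red 0
side 0.488 -0.369 r 0.037 zmax 0.026 red 0
[ 0.4429 -0.3737  0.0016]
2 x [0, -0.53, -0.01, -0.08, 0.02, -0.03, 0.01]
```

```bash

python3 -m jog '[1,-0.53,0,-0.1,0,0,0, 1,-0.53,0,-0.1,0,0,0, 1,0,0,0,0,0,0, 1,0,0,-0.28,0,0,0, 1,0,0,-0.28,0,0,0, 1,-0.04,0,-0.31,0,0,0, 1,-0.08,0,-0.3,0,0,0]' >/dev/null
python3 - <<'E'
from plan import *
from cans import cans
cans(-.43,-.32);print(edge().round(4))
E
python3 -m jog '[1,-0.15,0,-0.44,0,0,0, 1,-0.23,0,-0.41,0,0,0, 1,-0.36,0,-0.43,0,0,0, 1,-0.44,0,-0.35,0,0,0, 1,-0.51,0,-0.25,0,0,0, 1,-0.54,0,-0.17,0,0,0, 1,-0.56,0,-0.09,0,0,0, 1,-0.5,0,0,0,0,0]' 
python3 -m jog '[1,0,0,0,0,0,0, 1,0,0,-1,0,0,0, 1,0,0,0,0,0,0]' 
python3 - <<'E'
from plan import *
from cans import cans
cans();print(edge().round(4))
# c2 pry in heading -80, pitch 20
d=np.array([np.cos(np.radians(-80)),np.sin(np.radians(-80)),0]);o=np.array([.642,-.0715,0])
a=tp(o-.05*d+[0,0,.09],-80,20);b=tp(o-.05*d+[0,0,.003],-80,20);c=tp(o-.021*d+[0,0,.001],-80,20)
m=tp([.60,-.15,.13],-20,15);row(cur(),m);row(m,a);row(a,b);row(b,c)
E
```

```text
scene 0.511 -0.378 r 0.036 zmax 0.047 red 0
side 0.509 -0.37 r 0.034 zmax 0.047 red 0
[ 0.4795 -0.3744  0.0295]
clock: 18.95
tcp_pos: [0.3503, -0.3743, 0.1143]
eef_rot: [[-0.977, -0.002, -0.215], [-0.003, 1.0, 0.003], [0.215, 0.004, -0.977]]
contact_force: [0.0, 0.1, -0.4]
opening: 0.0184
grasp_force: 59.5
clock: 19.25
tcp_pos: [0.3552, -0.3753, 0.1407]
eef_rot: [[-0.977, -0.002, -0.213], [-0.002, 1.0, 0.001], [0.213, 0.002, -0.977]]
contact_force: [0.4, -0.1, -1.0]
opening: 0.0184
grasp_force: 59.5
scene 0.554 0.021 r 0.036 zmax 0.026 red 7
scene 0.64 -0.077 r 0.036 zmax 0.027 red 0
scene 0.568 -0.173 r 0.036 zmax 0.029 red 0
scene 0.63 -0.27 r 0.036 zmax 0.026 red 11
scene 0.596 -0.389 r 0.036 zmax 0.026 red 14
side 0.595 -0.377 r 0.035 zmax 0.026 red 1
side 0.629 -0.262 r 0.035 zmax 0.026 red 0
side 0.567 -0.168 r 0.037 zmax 0.027 red 0
side 0.639 -0.067 r 0.036 zmax 0.026 red 0
side 0.551 0.028 r 0.037 zmax 0.026 red 5
[ 0.5758 -0.3739  0.0869]
13 x [0, 0.06, 0.93, -0.15, -0.06, 0.03, 0.25]
14 x [0, 0.15, 0.97, 0.12, -0.21, 0.05, 0.68]
4 x [0, -0.3, 0.0, 0.82, 0.0, 0.0, 0.0]
2 x [0, -0.56, -0.0, -0.16, 0.0, 0.0, 0.0]
```

Both are tab up. Now the can at (.640,-.072), in heading -80.

```bash

python3 -m jog '[1,0.06,0.93,-0.15,-0.06,0.03,0.25, 1,0.06,0.93,-0.15,-0.06,0.03,0.25, 1,0.06,0.93,-0.15,-0.06,0.03,0.25, 1,0.06,0.93,-0.15,-0.06,0.03,0.25, 1,0.06,0.93,-0.15,-0.06,0.03,0.25, 1,0.06,0.93,-0.15,-0.06,0.03,0.25, 1,0.06,0.93,-0.15,-0.06,0.03,0.25]' >/dev/null
python3 -m jog '[1,0.06,0.93,-0.15,-0.06,0.03,0.25, 1,0.06,0.93,-0.15,-0.06,0.03,0.25, 1,0.06,0.93,-0.15,-0.06,0.03,0.25, 1,0.06,0.93,-0.15,-0.06,0.03,0.25, 1,0.06,0.93,-0.15,-0.06,0.03,0.25, 1,0.06,0.93,-0.15,-0.06,0.03,0.25]' >/dev/null
python3 -m jog '[1,0.15,0.97,0.12,-0.21,0.05,0.68, 1,0.15,0.97,0.12,-0.21,0.05,0.68, 1,0.15,0.97,0.12,-0.21,0.05,0.68, 1,0.15,0.97,0.12,-0.21,0.05,0.68, 1,0.15,0.97,0.12,-0.21,0.05,0.68, 1,0.15,0.97,0.12,-0.21,0.05,0.68, 1,0.15,0.97,0.12,-0.21,0.05,0.68]' >/dev/null
python3 -m jog '[1,0.15,0.97,0.12,-0.21,0.05,0.68, 1,0.15,0.97,0.12,-0.21,0.05,0.68, 1,0.15,0.97,0.12,-0.21,0.05,0.68, 1,0.15,0.97,0.12,-0.21,0.05,0.68, 1,0.15,0.97,0.12,-0.21,0.05,0.68, 1,0.15,0.97,0.12,-0.21,0.05,0.68, 1,0.15,0.97,0.12,-0.21,0.05,0.68, 1,0,0,0,0,0,0]' 
python3 - <<'E'
from plan import *
print(edge().round(4),sense()['qpos'].round(0))
d=np.array([np.cos(np.radians(-80)),np.sin(np.radians(-80)),0]);o=np.array([.64,-.072,0])
b=tp(o-.05*d+[0,0,.003],-80,20);c=tp(o-.021*d+[0,0,.001],-80,20)
row(cur(),b);row(b,c)
from pry import *
o=o+d*.0105;pry(o[0],o[1],-80,th=20,start=c)
E
```

```text
clock: 22.15
tcp_pos: [0.5954, 0.1864, 0.1695]
eef_rot: [[-0.166, 0.984, -0.059], [0.927, 0.176, 0.331], [0.336, 0.0, -0.942]]
contact_force: [-0.9, 0.4, -1.1]
opening: 0.0183
grasp_force: 59.6
[ 0.6331 -0.0237  0.0901] [  5.  32.  88.  22.  64. -16.]
4 x [0, -0.28, -0.01, 0.81, -0.0, 0.02, 0.01]
2 x [0, -0.56, -0.0, -0.16, 0.0, 0.0, 0.0]
start edge off along -0.05921396874170568
1 x [1, 0.1, -0.0, -0.33, 0.0, 0.0, 0.0]
1 x [1, 0.04, 0.0, -0.27, 0.0, 0.0, 0.0]
1 x [1, 0.0, -0.0, -0.32, 0.0, 0.0, 0.0]
1 x [1, -0.04, 0.0, -0.31, 0.0, 0.0, 0.0]
1 x [1, -0.09, -0.0, -0.46, 0.0, 0.0, 0.0]
1 x [1, -0.17, 0.0, -0.44, 0.0, 0.0, 0.0]
1 x [1, -0.3, -0.0, -0.48, 0.0, 0.0, 0.0]
1 x [1, -0.39, -0.0, -0.41, 0.0, 0.0, 0.0]
1 x [1, -0.47, 0.0, -0.32, 0.0, 0.0, 0.0]
1 x [1, -0.51, 0.0, -0.24, 0.0, 0.0, 0.0]
1 x [1, -0.55, -0.0, -0.17, 0.0, 0.0, 0.0]
```

```bash

python3 -m jog '[1,-0.28,0,0.81,0,0.02,0, 1,-0.28,0,0.81,0,0.02,0, 1,-0.28,0,0.81,0,0.02,0, 1,-0.28,0,0.81,0,0.02,0, 1,0,0,0,0,0,0, 1,-0.56,0,-0.18,0,0,0, 1,-0.56,0,-0.18,0,0,0, 1,0,0,0,0,0,0]'
python3 - <<'E'
from plan import *
from cans import cans
cans(-.13,-.04);print(edge().round(4))
E
```

```text
clock: 22.95
tcp_pos: [0.6007, 0.1559, 0.085]
eef_rot: [[-0.167, 0.984, -0.058], [0.924, 0.177, 0.338], [0.343, 0.003, -0.939]]
contact_force: [0.3, 1.4, -0.1]
opening: 0.0182
grasp_force: 59.5
scene 0.643 -0.087 r 0.036 zmax 0.026 red 0
side 0.659 -0.074 r 0.028 zmax 0.025 red 0
[ 0.6381 -0.052   0.0037]
```

```bash

python3 -m jog '[1,0.04,0,-0.27,0,0,0, 1,0.04,0,-0.27,0,0,0, 1,0,0,-0.32,0,0,0, 1,-0.04,0,-0.31,0,0,0]' >/dev/null
python3 - <<'E'
from plan import *
from cans import cans
cans(-.14,-.04);print(edge().round(4))
E
python3 -m jog '[1,-0.09,0,-0.46,0,0,0, 1,-0.17,0,-0.44,0,0,0, 1,-0.3,0,-0.48,0,0,0, 1,-0.39,0,-0.41,0,0,0, 1,-0.47,0,-0.32,0,0,0, 1,-0.51,0,-0.24,0,0,0, 1,-0.55,0,-0.17,0,0,0, 1,-0.5,0,-0.1,0,0,0]' >/dev/null
python3 -m jog '[1,0,0,0,0,0,0, 1,0,0,-1,0,0,0, 1,0,0,0,0,0,0]' 
python3 - <<'E'
from plan import *
from cans import cans
cans();print(edge().round(4))
E
```

```text
scene 0.644 -0.095 r 0.034 zmax 0.047 red 0
[ 0.6404 -0.0604  0.0323]
clock: 24.65
tcp_pos: [0.6206, 0.0494, 0.1734]
eef_rot: [[-0.169, 0.984, -0.057], [0.924, 0.178, 0.338], [0.343, 0.005, -0.939]]
contact_force: [0.5, -0.3, -1.3]
opening: 0.0185
grasp_force: 59.6
scene 0.554 0.022 r 0.036 zmax 0.027 red 7
scene 0.567 -0.174 r 0.036 zmax 0.028 red 0
scene 0.648 -0.176 r 0.036 zmax 0.027 red 9
scene 0.629 -0.27 r 0.036 zmax 0.026 red 12
scene 0.596 -0.389 r 0.036 zmax 0.027 red 14
side 0.585 -0.374 r 0.03 zmax 0.024 red 0
side 0.608 -0.257 r 0.026 zmax 0.024 red 0
side 0.648 -0.171 r 0.037 zmax 0.027 red 2
side 0.567 -0.166 r 0.037 zmax 0.028 red 0
side 0.552 0.028 r 0.037 zmax 0.027 red 5
[ 0.6575 -0.1592  0.0899]
```

Flipped, at (.648,-.173). The last one is at (.567,-.170), in heading -105.

```bash
python3 - <<'E'
from pry import *
A=-105;d=np.array([np.cos(np.radians(A)),np.sin(np.radians(A)),0]);o=np.array([.567,-.170,0])
a=tp(o-.05*d+[0,0,.08],A,16);b=tp(o-.05*d+[0,0,.002],A,16);c=tp(o-.021*d+[0,0,.000],A,16)
row(cur(),a);row(a,b);row(b,c)
o=o+d*.0105;pry(o[0],o[1],A,th=16,start=c)
E
```

```text
5 x [0, 0.23, 0.14, 0.29, -0.26, -0.14, 0.8]
3 x [0, -0.29, 0.0, 1.0, 0.0, 0.0, 0.0]
2 x [0, -0.57, -0.0, -0.12, 0.0, 0.0, 0.0]
start edge off along -0.04439285019894813
1 x [1, 0.08, 0.0, -0.37, 0.0, 0.0, 0.0]
1 x [1, 0.02, 0.0, -0.28, 0.0, 0.0, 0.0]
1 x [1, -0.02, -0.0, -0.32, 0.0, 0.0, 0.0]
1 x [1, -0.06, -0.0, -0.31, 0.0, 0.0, 0.0]
1 x [1, -0.12, 0.0, -0.45, 0.0, 0.0, 0.0]
1 x [1, -0.2, 0.0, -0.43, 0.0, 0.0, 0.0]
1 x [1, -0.33, 0.0, -0.46, 0.0, 0.0, 0.0]
1 x [1, -0.42, -0.0, -0.38, 0.0, 0.0, 0.0]
1 x [1, -0.49, 0.0, -0.28, 0.0, 0.0, 0.0]
1 x [1, -0.53, -0.0, -0.21, 0.0, 0.0, 0.0]
1 x [1, -0.56, 0.0, -0.13, 0.0, 0.0, 0.0]
```

```bash

python3 -m jog '[1,0.23,0.14,0.29,-0.26,-0.14,0.8, 1,0.23,0.14,0.29,-0.26,-0.14,0.8, 1,0.23,0.14,0.29,-0.26,-0.14,0.8, 1,0.23,0.14,0.29,-0.26,-0.14,0.8, 1,0.23,0.14,0.29,-0.26,-0.14,0.8, 1,0,0,0,0,0,0]' >/dev/null
python3 - <<'E'
from pry import *
print(edge().round(4))
A=-105;d=np.array([np.cos(np.radians(A)),np.sin(np.radians(A)),0]);o=np.array([.567,-.170,0])
row(cur(),tp(o-.05*d+[0,0,.002],A,16))
E
```

```text
[ 0.5793 -0.121   0.0793]
3 x [0, -0.29, 0.02, 0.98, -0.0, 0.01, 0.0]
```

```bash

python3 -m jog '[1,-0.29,0.02,0.98,0,0,0, 1,-0.29,0.02,0.98,0,0,0, 1,-0.29,0.02,0.98,0,0,0, 1,0,0,0,0,0,0, 1,-0.57,0,-0.14,0,0,0, 1,-0.57,0,-0.14,0,0,0, 1,0,0,0,0,0,0]'
python3 - <<'E'
from plan import *
from cans import cans
cans(-.22,-.14);print(edge().round(4))
E
python3 -m jog '[1,0.02,0,-0.28,0,0,0, 1,0.02,0,-0.28,0,0,0, 1,-0.02,0,-0.32,0,0,0, 1,-0.06,0,-0.31,0,0,0]' >/dev/null
python3 - <<'E'
from plan import *
from cans import cans
cans(-.23,-.14);print(edge().round(4))
E
python3 -m jog '[1,-0.12,0,-0.45,0,0,0, 1,-0.2,0,-0.43,0,0,0, 1,-0.33,0,-0.46,0,0,0, 1,-0.42,0,-0.38,0,0,0, 1,-0.49,0,-0.28,0,0,0, 1,-0.53,0,-0.21,0,0,0, 1,-0.56,0,-0.13,0,0,0, 1,-0.5,0,-0.1,0,0,0]' >/dev/null
python3 -m jog '[1,0,0,0,0,0,0, 1,0,0,-1,0,0,0, 1,0,0,0,0,0,0]' 
python3 - <<'E'
from plan import *
from cans import cans
cans();print(edge().round(4))
d=np.array([np.sin(np.radians(10)),-np.cos(np.radians(10)),0]);o=np.array([.4115,-.1345,0])
t=o+.145*d
a=tp(t+[0,0,.1],-80,0);b=tp(t+[0,0,.0075],-80,0)
row(cur(),a);row(a,b)
E
```

```text
clock: 26.05
tcp_pos: [0.6304, 0.0564, 0.0695]
eef_rot: [[0.249, 0.966, 0.074], [0.929, -0.259, 0.264], [0.274, 0.003, -0.962]]
contact_force: [0.6, -0.5, -0.6]
opening: 0.0186
grasp_force: 59.5
scene 0.563 -0.185 r 0.036 zmax 0.026 red 0
scene 0.648 -0.176 r 0.036 zmax 0.025 red 8
side 0.555 -0.172 r 0.033 zmax 0.025 red 0
[ 0.5743 -0.1529  0.004 ]
scene 0.563 -0.193 r 0.034 zmax 0.048 red 0
scene 0.648 -0.176 r 0.036 zmax 0.025 red 9
side 0.556 -0.17 r 0.025 zmax 0.047 red 0
[ 0.5724 -0.1613  0.0328]
clock: 27.75
tcp_pos: [0.6034, -0.0465, 0.1599]
eef_rot: [[0.247, 0.966, 0.075], [0.93, -0.258, 0.263], [0.274, 0.005, -0.962]]
contact_force: [1.0, -0.6, -1.2]
opening: 0.0187
grasp_force: 59.6
scene 0.527 0.012 r 0.02 zmax 0.026 red 0
scene 0.578 0.006 r 0.02 zmax 0.026 red 0
scene 0.648 -0.176 r 0.035 zmax 0.025 red 9
scene 0.542 -0.27 r 0.036 zmax 0.026 red 10
scene 0.629 -0.27 r 0.036 zmax 0.025 red 12
scene 0.596 -0.389 r 0.036 zmax 0.027 red 14
side 0.628 -0.264 r 0.034 zmax 0.026 red 0
side 0.542 -0.264 r 0.036 zmax 0.027 red 2
side 0.649 -0.169 r 0.037 zmax 0.027 red 4
side 0.554 0.027 r 0.036 zmax 0.025 red 5
[ 0.5463 -0.2565  0.0924]
9 x [0, -0.13, -0.92, 0.22, 0.07, -0.29, -0.46]
4 x [0, 0.0, 0.0, 0.92, 0.0, 0.0, 0.0]
```

All five cans are tab up. Laying the turner back on the mat.

```bash

python3 -m jog '[1,-0.13,-0.92,0.22,0.07,-0.29,-0.46, 1,-0.13,-0.92,0.22,0.07,-0.29,-0.46, 1,-0.13,-0.92,0.22,0.07,-0.29,-0.46, 1,-0.13,-0.92,0.22,0.07,-0.29,-0.46, 1,-0.13,-0.92,0.22,0.07,-0.29,-0.46, 1,-0.13,-0.92,0.22,0.07,-0.29,-0.46, 1,-0.13,-0.92,0.22,0.07,-0.29,-0.46]' >/dev/null
python3 -m jog '[1,-0.13,-0.92,0.22,0.07,-0.29,-0.46, 1,-0.13,-0.92,0.22,0.07,-0.29,-0.46, 1,0,0,0,0,0,0]' >/dev/null
python3 - <<'E'
from plan import *
d=np.array([np.sin(np.radians(10)),-np.cos(np.radians(10)),0]);o=np.array([.4115,-.1345,0]);t=o+.145*d
print(edge().round(4),t);row(cur(),tp(t+[0,0,.0085],-80,0))
# tray fit
for n in('scene','side'):
    im,P,K,T=cam(n);i=im.astype(int)
    dk=(i.max(2)<60)&(P[...,2]>.025)&(P[...,2]<.05)&(P[...,0]>.52)&(P[...,0]<.75)&(P[...,1]>.1)&(P[...,1]<.22)
    Q=P[dk];print(n,'bar',len(Q),[np.round(v,3) for v in cv2.minAreaRect(Q[:,:2].astype(np.float32))],np.median(Q,0).round(3))
    g=(i[...,1]>i[...,0]+50)&(i[...,1]>i[...,2]+30)&(P[...,2]>.125)&(P[...,2]<.155)&(P[...,0]>.2)&(P[...,1]>.25)
    Q=P[g];(c,r)=cv2.minEnclosingCircle(Q[:,:2].astype(np.float32));print('rim',np.round(c,3),round(r,3))
E
```

```text
[ 0.4343 -0.2767  0.0981] [ 0.43667899 -0.27729712  0.        ]
4 x [0, -0.01, 0.04, 0.9, -0.02, -0.0, 0.01]
scene bar 189 [array([0.631, 0.153]), array([0.092, 0.016]), np.float64(8.73)] [0.631 0.151 0.036]
rim [0.383 0.423] 0.107
side bar 240 [array([0.629, 0.162]), array([0.092, 0.017]), np.float64(6.905)] [0.629 0.165 0.036]
rim [0.381 0.428] 0.11
```

```bash

python3 -m jog '[1,-0.01,0.04,0.9,0,0,0, 1,-0.01,0.04,0.9,0,0,0, 1,-0.01,0.04,0.9,0,0,0, 1,-0.01,0.04,0.85,0,0,0, 1,0,0,0,0,0,0]'
python3 -m jog '[0,0,0,0,0,0,0, 0,0,0,0,0,0,0, 0,0,0,0,0,0,0, 0,0,0,0,0,0,0]'
python3 -m jog '[0,0,0,-0.8,0,0,0, 0,0,0,-1,0,0,0, 0,0,0,-1,0,0,0, 0,0,0,-1,0,0,0, 0,0,0,-1,0,0,0, 0.45,0,0,0,0,0,0]' >/dev/null
python3 - <<'E'
from plan import *
a=([.63,.158,.11],Rhd(188));row(cur(),a);row(a,([.63,.158,.012],Rhd(188)))
E
```

```text
clock: 29.45
tcp_pos: [0.4005, -0.0534, 0.0122]
eef_rot: [[-0.175, 0.985, -0.007], [0.985, 0.175, 0.0], [0.002, -0.007, -1.0]]
contact_force: [-0.4, -0.2, -0.4]
opening: 0.0185
grasp_force: 59.5
clock: 29.85
tcp_pos: [0.4012, -0.0539, 0.0147]
eef_rot: [[-0.175, 0.985, -0.003], [0.985, 0.175, -0.001], [-0.001, -0.003, -1.0]]
contact_force: [0.1, -1.0, 0.4]
opening: 0.0755
grasp_force: 0.0
15 x [0, -0.13, 0.91, 0.07, -0.0, 0.0, -0.98]
4 x [0, 0.0, 0.0, 0.98, 0.0, 0.0, 0.0]
```

```bash

python3 -m jog '[0.45,-0.13,0.91,0.07,0,0,-0.98, 0.45,-0.13,0.91,0.07,0,0,-0.98, 0.45,-0.13,0.91,0.07,0,0,-0.98, 0.45,-0.13,0.91,0.07,0,0,-0.98, 0.45,-0.13,0.91,0.07,0,0,-0.98, 0.45,-0.13,0.91,0.07,0,0,-0.98, 0.45,-0.13,0.91,0.07,0,0,-0.98, 0.45,-0.13,0.91,0.07,0,0,-0.98]' >/dev/null
python3 -m jog '[0.45,-0.13,0.91,0.07,0,0,-0.98, 0.45,-0.13,0.91,0.07,0,0,-0.98, 0.45,-0.13,0.91,0.07,0,0,-0.98, 0.45,-0.13,0.91,0.07,0,0,-0.98, 0.45,-0.13,0.91,0.07,0,0,-0.98, 0.45,-0.13,0.91,0.07,0,0,-0.98, 0.45,-0.13,0.91,0.07,0,0,-0.98, 0.45,0,0,0,0,0,0]'
python3 - <<'E'
from plan import *
row(cur(),([.63,.158,.012],Rhd(188)))
im=cam('wrist')[0];i0=cam('side')[0]
save('w2',cv2.resize(np.hstack([im,i0]),(800,300)))
E
```

```text
clock: 32.05
tcp_pos: [0.6282, 0.1617, 0.1056]
eef_rot: [[-0.989, -0.149, -0.005], [-0.149, 0.989, -0.0], [0.005, 0.0, -1.0]]
contact_force: [-0.6, -0.2, 0.1]
opening: 0.047
grasp_force: 0.0
4 x [0, -0.02, -0.04, 0.94, 0.0, -0.01, 0.02]
```

View pics/w2.png

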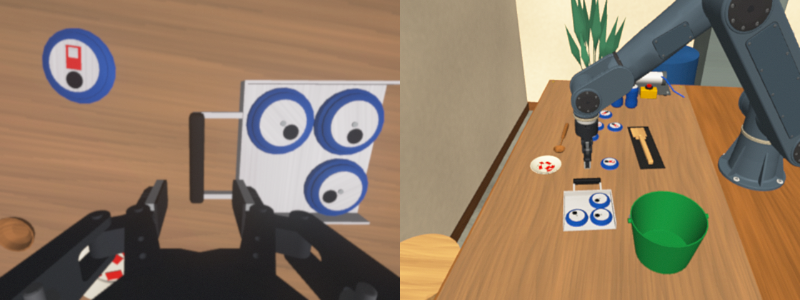

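The bar at column 197 is centred between the fingertips at 155 and 243. Descend and grip.

```bash

python3 -m jog '[0.45,-0.02,-0.03,0.94,0,0,0, 0.45,-0.02,-0.03,0.94,0,0,0, 0.45,-0.02,-0.03,0.94,0,0,0, 0.45,-0.02,-0.03,0.94,0,0,0, 0.45,0,0,0,0,0,0]'
python3 -m jog '[1,0,0,0,0,0,0, 1,0,0,0,0,0,0, 1,0,0,0,0,0,0, 1,0,0,0,0,0,0, 1,0,0,0,0,0,0, 1,0,0,0,0,0,0]'
python3 - <<'E'
from plan import *
p,R=cur();a=(p+[0,0,.05],R);row((p,R),a,5)
E
```

```text
clock: 32.65
tcp_pos: [0.6287, 0.1553, 0.0096]
eef_rot: [[-0.99, -0.142, -0.009], [-0.142, 0.99, -0.002], [0.01, -0.0, -1.0]]
contact_force: [0.1, -0.5, -0.1]
opening: 0.0471
grasp_force: 0.0
clock: 33.25
tcp_pos: [0.6315, 0.1567, 0.0143]
eef_rot: [[-0.99, -0.144, -0.002], [-0.144, 0.99, -0.0], [0.002, -0.0, -1.0]]
contact_force: [-1.0, -2.6, 6.7]
opening: 0.0148
grasp_force: 61.2
5 x [0, 0.0, -0.0, -0.4, 0.0, 0.0, 0.0]
```

```bash

python3 -m jog '[1,0,0,-0.2,0,0,0, 1,0,0,-0.4,0,0,0, 1,0,0,-0.4,0,0,0, 1,0,0,-0.4,0,0,0, 1,0,0,-0.2,0,0,0, 1,0,0,0,0,0,0]'
cat >> plan.py <<'E'
LIP=np.array([0,.208,.0113])
def pour(th,h=98,back=.04,z=.165,b=(.382,.425)):
    R=Rhd(h+90)@Ro.from_euler('x',th,degrees=True).as_matrix();d=np.array([np.cos(np.radians(h)),np.sin(np.radians(h)),0])
    return np.array([b[0],b[1],z])-back*d-R@LIP,R
E
python3 - <<'E'
from plan import *
p,R=cur();print('lip',(p+R@LIP).round(3));a=(p+[0,0,.14],R);row((p,R),a)
b=pour(0,z=.19);row(a,b);T=b
for t in(15,30,45,60): t_=pour(t);row(T,t_);T=t_
im=cam('side')[0];save('s6',im[150:,200:])
E
```

```text
clock: 33.85
tcp_pos: [0.6313, 0.1569, 0.0538]
eef_rot: [[-0.99, -0.144, -0.002], [-0.144, 0.99, -0.0], [0.003, -0.0, -1.0]]
contact_force: [-0.2, -0.1, -4.1]
opening: 0.0151
grasp_force: 59.7
lip [0.601 0.363 0.042]
6 x [0, 0.0, -0.0, -0.93, 0.0, 0.0, 0.0]
9 x [0, 0.93, 0.23, -0.03, -0.0, -0.0, 0.01]
3 x [0, 0.0, 0.1, -0.39, 0.83, -0.0, 0.0]
3 x [0, -0.0, 0.07, -0.72, 0.83, 0.0, -0.0]
3 x [0, 0.0, 0.07, -0.72, 0.83, -0.0, -0.0]
3 x [0, -0.0, 0.07, -0.72, 0.83, 0.0, -0.0]
```

View pics/s6.png

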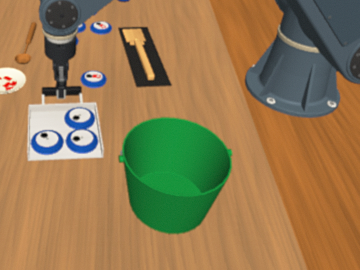

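The tray is held level with its 3 cans. Raise it and carry it to the bucket, ramping gently.

```bash

python3 -m jog '[1,0,0,-0.4,0,0,0, 1,0,0,-0.8,0,0,0, 1,0,0,-0.9,0,0,0, 1,0,0,-0.9,0,0,0, 1,0,0,-0.9,0,0,0, 1,0,0,-0.9,0,0,0, 1,0,0,-0.5,0,0,0, 1,0,0,-0.3,0,0,0]' >/dev/null
python3 -m jog '[1,0.2,0.05,0,0,0,0, 1,0.4,0.1,0,0,0,0, 1,0.6,0.15,0,0,0,0, 1,0.6,0.15,0,0,0,0, 1,0.6,0.15,0,0,0,0, 1,0.6,0.15,0,0,0,0, 1,0.6,0.15,0,0,0,0, 1,0.6,0.15,0,0,0,0]' >/dev/null
python3 -m jog '[1,0.6,0.15,0,0,0,0, 1,0.6,0.15,0,0,0,0, 1,0.6,0.15,0,0,0,0, 1,0.6,0.15,0,0,0,0, 1,0.6,0.15,0,0,0,0, 1,0.6,0.15,0,0,0,0, 1,0.4,0.1,0,0,0,0, 1,0.2,0.05,0,0,0,0]'
python3 - <<'E'
from plan import *
p,R=cur();print('lip',(p+R@LIP).round(3),sense()['qpos'].round(0));T=cur()
for t in(18,36,54): t_=pour(t);row(T,t_,6);T=t_
i=cam('side')[0];save('s7',i)
E
```

```text
clock: 36.3
tcp_pos: [0.4146, 0.1784, 0.1931]
eef_rot: [[-0.989, -0.145, -0.005], [-0.145, 0.989, -0.001], [0.005, -0.0, -1.0]]
contact_force: [1.1, -0.5, -3.9]
opening: 0.0148
grasp_force: 59.7
lip [0.384 0.384 0.182] [ 17.  13. 111.   0.  57. -81.]
6 x [0, -0.01, 0.05, -0.32, 0.5, -0.01, 0.01]
6 x [0, 0.0, 0.04, -0.43, 0.5, 0.0, 0.0]
6 x [0, 0.0, 0.04, -0.43, 0.5, -0.0, -0.0]
```

View pics/s7.png

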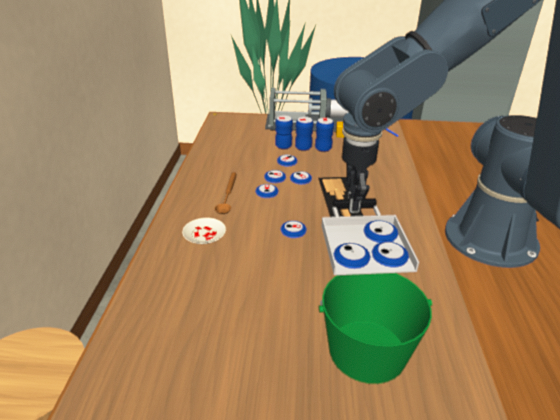

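The tray lip is over the near half of the bucket with all three cans still in it. Pouring.

```bash

python3 -m jog '[1,0,0.05,-0.32,0.5,0,0, 1,0,0.05,-0.32,0.5,0,0, 1,0,0.05,-0.32,0.5,0,0, 1,0,0.05,-0.32,0.5,0,0, 1,0,0.05,-0.32,0.5,0,0, 1,0,0.05,-0.32,0.5,0,0, 1,0,0,0,0,0,0]' >/dev/null
python3 -m jog '[1,0,0.04,-0.43,0.5,0,0, 1,0,0.04,-0.43,0.5,0,0, 1,0,0.04,-0.43,0.5,0,0, 1,0,0.04,-0.43,0.5,0,0, 1,0,0.04,-0.43,0.5,0,0, 1,0,0.04,-0.43,0.5,0,0, 1,0,0,0,0,0,0, 1,0,0,0,0,0,0]' 
python3 -m jog '[1,0,0.04,-0.43,0.5,0,0, 1,0,0.04,-0.43,0.5,0,0, 1,0,0.04,-0.43,0.5,0,0, 1,0,0.04,-0.43,0.5,0,0, 1,0,0.04,-0.43,0.5,0,0, 1,0,0.04,-0.43,0.5,0,0, 1,0,0,0,0,0,0, 1,0,0,0,0,0,0]' 
python3 - <<'E'
from plan import *
p,R=cur();print('lip',(p+R@LIP).round(3),sense()['qpos'].round(0))
i=cam('side')[0];j=cam('scene')[0];save('s8',cv2.resize(np.hstack([i[150:400,250:500],j[0:250,150:400]]),(800,400)))
E
```

```text
clock: 37.85
tcp_pos: [0.4097, 0.2246, 0.2945]
eef_rot: [[-0.989, -0.12, 0.081], [-0.145, 0.801, -0.58], [0.005, -0.586, -0.81]]
contact_force: [-0.4, 0.1, -4.1]
opening: 0.0149
grasp_force: 59.8
clock: 38.65
tcp_pos: [0.403, 0.2723, 0.3372]
eef_rot: [[-0.99, -0.089, 0.114], [-0.144, 0.583, -0.8], [0.005, -0.808, -0.59]]
contact_force: [0.5, 0.0, -4.0]
opening: 0.0148
grasp_force: 59.9
lip [0.386 0.384 0.163] [ 48.  27.  85. -40. 105. -48.]
```

View pics/s8.png

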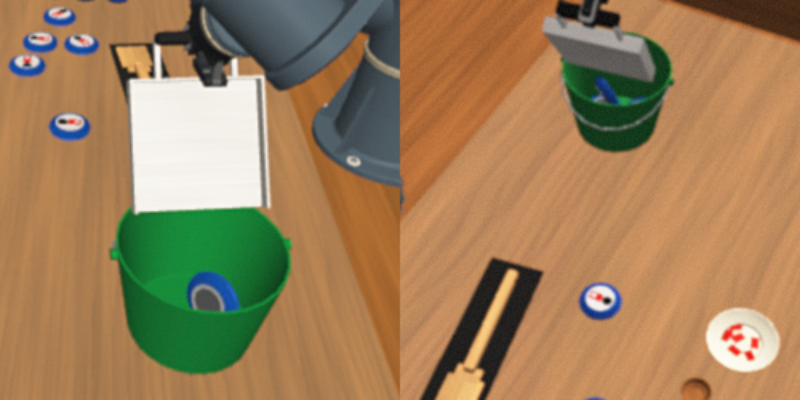

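The tray is empty and blue cans lie in the bucket. Untilt and carry the tray back.

```bash
python3 - <<'E'
from plan import *
b=pour(0,z=.19,back=.05);row(cur(),b)
c=([.6315,.1567,.16],Rhd(188.3));row(b,c);row(c,([.6315,.1567,.0155],Rhd(188.3)))
E
```

```text
9 x [0, -0.0, -0.1, 0.78, -1.0, -0.0, 0.01]
9 x [0, -0.93, -0.19, 0.18, 0.0, 0.0, -0.01]
6 x [0, 0.0, 0.0, 0.96, 0.0, 0.0, 0.0]
```

```bash

python3 -m jog '[1,0,-0.1,0.7,-0.98,0,0, 1,0,-0.1,0.78,-0.98,0,0, 1,0,-0.1,0.78,-0.98,0,0, 1,0,-0.1,0.78,-0.98,0,0, 1,0,-0.1,0.78,-0.98,0,0, 1,0,-0.1,0.78,-0.98,0,0, 1,0,-0.1,0.78,-0.98,0,0, 1,0,-0.1,0.78,-0.98,0,0]'>/dev/null
python3 -m jog '[1,0,-0.1,0.7,-0.98,0,0, 1,0,0,0,0,0,0, 1,-0.6,-0.1,0,0,0,0, 1,-0.93,-0.19,0,0,0,0, 1,-0.93,-0.19,0,0,0,0, 1,-0.93,-0.19,0,0,0,0, 1,-0.93,-0.19,0,0,0,0]'
python3 -m jog '[1,-0.93,-0.19,0,0,0,0, 1,-0.93,-0.19,0,0,0,0, 1,-0.93,-0.19,0,0,0,0, 1,-0.93,-0.19,0,0,0,0, 1,-0.3,-0.09,0,0,0,0, 1,0,0,0,0,0,0]'
python3 - <<'E'
from plan import *
c=([.6315,.1567,.06],Rhd(188.3));row(cur(),c);row(c,([.6315,.1567,.0155],Rhd(188.3)),4)
E
```

```text
clock: 40.25
tcp_pos: [0.5281, 0.1654, 0.2069]
eef_rot: [[-0.99, -0.144, -0.0], [-0.144, 0.989, -0.021], [0.003, -0.021, -1.0]]
contact_force: [0.5, 0.5, -2.9]
opening: 0.015
grasp_force: 59.8
clock: 40.85
tcp_pos: [0.6299, 0.1588, 0.2061]
eef_rot: [[-0.99, -0.144, -0.001], [-0.144, 0.989, -0.021], [0.004, -0.02, -1.0]]
contact_force: [0.1, 0.5, -3.8]
opening: 0.015
grasp_force: 59.8
6 x [0, -0.01, -0.0, 0.97, -0.03, -0.01, -0.0]
4 x [0, 0.0, 0.0, 0.44, 0.0, 0.0, 0.0]
```

```bash

python3 -m jog '[1,-0.01,0,0.97,-0.03,-0.01,0, 1,-0.01,0,0.97,-0.03,-0.01,0, 1,-0.01,0,0.97,-0.03,-0.01,0, 1,-0.01,0,0.97,-0.03,-0.01,0, 1,-0.01,0,0.97,-0.03,-0.01,0, 1,-0.01,0,0.97,-0.03,-0.01,0]'>/dev/null
python3 -m jog '[1,0,0,0.44,0,0,0, 1,0,0,0.44,0,0,0, 1,0,0,0.4,0,0,0, 1,0,0,0.35,0,0,0, 1,0,0,0,0,0,0]'
python3 -m jog '[0.45,0,0,0,0,0,0, 0.45,0,0,0,0,0,0, 0.45,0,0,0,0,0,0, 0.45,0,0,0,0,0,0]'
python3 -m jog '[0.45,0,0,-0.6,0,0,0, 0.45,0,0,-1,0,0,0, 0.45,0,0,-1,0,0,0, 0.45,0,0,-1,0,0,0, 0.45,0,0,-1,0,0,0, 0.45,0,0,-1,0,0,0, 0.45,0,-1,-1,0,0,0, 0.45,0,-1,-1,0,0,0]'
python3 -m jog '[0.45,0,-1,-1,0,0,0, 0.45,0,-1,0,0,0,0, 0.45,0,-1,0,0,0,0, 0.45,0,-1,0,0,0,0, 0.45,0,-1,0,0,0,0, 0.45,0,0,0,0,0,0]' >/dev/null
python3 - <<'E'
from plan import *
from cans import cans
cans()
(im,P,_,_),(im2,P2,_,_)=cam('scene'),cam('side')
save('s9',cv2.resize(np.hstack([im,im2]),(800,300)))
# blue pixels in/around the bucket, tray floor heights
for I,Q in((im,P),(im2,P2)):
    i=I.astype(int);b=(i[...,2]>i[...,0]+40)&(i[...,2]>i[...,1]+25)&(Q[...,1]>.2)&(Q[...,0]>.2);print('blue y>.2',b.sum(),Q[b].min(0).round(3) if b.any() else'',Q[b].max(0).round(3) if b.any() else'')
    for k in((.58,.24),(.65,.25),(.57,.34),(.64,.35)):
        m=(np.hypot(Q[...,0]-k[0],Q[...,1]-k[1])<.012);print(k,np.nanmedian(Q[m][:,2]).round(4),end=' ')
    h=(i[...,0]>190)&(i[...,1]>140)&(Q[...,2]>.016)&(Q[...,2]<.04)&(Q[...,0]>.3)&(Q[...,0]<.5)&(Q[...,1]>-.34)&(Q[...,1]<.06)
    print('handle',cv2.minAreaRect(Q[h][:,:2].astype(np.float32)),np.median(Q[h][:,2]))
E
```

```text
clock: 41.95
tcp_pos: [0.6307, 0.1574, 0.0189]
eef_rot: [[-0.989, -0.145, 0.001], [-0.145, 0.99, -0.0], [-0.001, -0.0, -1.0]]
contact_force: [-0.0, -0.3, -2.8]
opening: 0.015
grasp_force: 59.8
clock: 42.35
tcp_pos: [0.6316, 0.1575, 0.0203]
eef_rot: [[-0.99, -0.144, 0.003], [-0.144, 0.99, 0.0], [-0.003, -0.0, -1.0]]
contact_force: [-0.2, -0.1, -0.1]
opening: 0.0469
grasp_force: 0.0
clock: 43.15
tcp_pos: [0.6379, 0.1078, 0.2122]
eef_rot: [[-0.989, -0.146, 0.003], [-0.146, 0.989, 0.0], [-0.003, -0.0, -1.0]]
contact_force: [0.7, -0.8, 0.3]
opening: 0.0471
grasp_force: 0.0
scene 0.554 0.022 r 0.036 zmax 0.025 red 7
scene 0.648 -0.176 r 0.036 zmax 0.027 red 9
scene 0.543 -0.271 r 0.036 zmax 0.028 red 11
scene 0.629 -0.27 r 0.036 zmax 0.026 red 12
scene 0.596 -0.389 r 0.036 zmax 0.026 red 14
side 0.596 -0.38 r 0.034 zmax 0.027 red 1
side 0.629 -0.26 r 0.036 zmax 0.026 red 1
side 0.541 -0.261 r 0.038 zmax 0.027 red 3
side 0.647 -0.167 r 0.035 zmax 0.025 red 4
side 0.553 0.028 r 0.035 zmax 0.026 red 6
blue y>.2 0  
(0.58, 0.24) nan (0.65, 0.25) 0.0056 (0.57, 0.34) nan (0.64, 0.35) 0.0055 handle ((0.40897345542907715, -0.09736371785402298), (0.020189696922898293, 0.20121879875659943), 9.789155960083008) 0.023076928541198583
blue y>.2 317 [0.325 0.389 0.021] [0.399 0.436 0.053]
(0.58, 0.24) 0.0061 (0.65, 0.25) 0.0066 (0.57, 0.34) 0.0064 (0.64, 0.35) 0.0057 handle ((0.40868812799453735, -0.09021249413490295), (0.01753111556172371, 0.20274440944194794), 9.324024200439453) 0.024323655848187964
  return np.nanmean(a, axis, out=out, keepdims=keepdims)
```

View pics/s9.png

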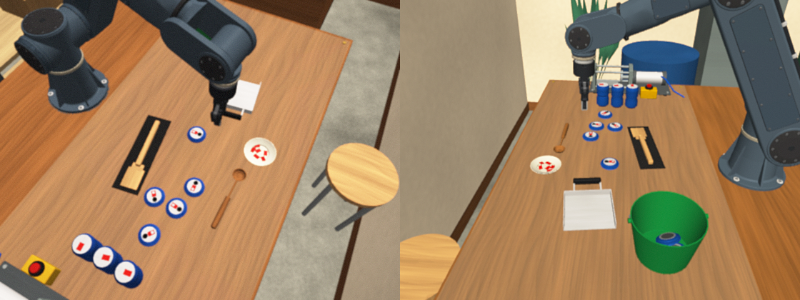

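Every table can is red tab up, the tray is flat and empty, the turner is on its mat, and the stripped cans are low in the upright bucket. Handing in.

```bash
python3 -c "
from workcell import job_done;print(job_done())"
```

```text
the job is handed in; nothing more can be done
None
```

The job is handed in, though no verdict came back: all five table cans lie tab up, the turner is on its mat, the stripped cans are in the upright bucket (in the last picture only part of the heap showed), and the empty tray is flat on the table.

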